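# Load and lock a hydraulic carving clamp

## Robot

A 7-joint arm with a two-finger parallel gripper is mounted at the origin on the work surface. World frame = base frame: x ahead of the robot, y to its left, z up, the work surface at z = 0. Lengths are in m, angles in rad, forces in N, time in s.
With the tool pointing down it reaches from about 0.375 to 0.925 m from the base axis. Payload 3.1 kg.
Tool frame: the origin (TCP) lies at the very end of the fingers, on their centre line; the grasp point (between the pads) lies 19 mm behind it; z points along the fingers, y is the direction in which the jaws open and shut (so a half turn about z gives the same grasp; the last joint's range is limited). The gripper opens to 85 mm and grips with 20 to 120 N. Pads are 22 mm wide; open, the fingers measure 114 mm over their backs; the gripper's body (76 mm by 85 mm) begins 54 mm behind the grasp point. The pads swing forward as they close: fully open they stand 13 mm farther back than shut.
Start: joints at [1.183, 0.383, 0.044, 1.598, -0.018, 1.161, -0.05], TCP at [0.186, -0.623, 0.231] pointing down, gripper open.
Joint ranges: [-2.61, 2.61], [-0.41, 2.15], [-1.48, 1.57], [0, 2.5], [-1.57, 4.71], [0.05, 1.97], [-2.85, 2.85]. Speed limits (rad/s): [2.79, 2.79, 3.14, 3.14, 3.14, 3.14, 3.14].

## Interface

Orientations are given as a unit quaternion [w, x, y, z].
In Python, from bench import r, eyes, workorder gives the robot as it stands.
- The arm moves only by the tool servo_tool, never from a script. Its argument "deltas" is a list of rows, each a list of 3 entries, a list of its own where there are three numbers: the finger opening in cm, from 0 to 8.54, then the shift along the tool's x, y, z in cm, then the turn, a rotation vector about the tool's x, y, z in degrees. In form: [[gripper, [dx, dy, dz], [rx, ry, rz]], ...]. A call has 1 to 5 rows; each row shifts and turns the pose as measured when the row begins, along the tool's axes as they then stand; what a row does not reach is not made up. A row lasts 1/8 s, in which the tool goes at most 62.5 mm and 10.7 degrees, less where a joint would pass 70% of its speed; a pose out of reach is approached as far as the arm can. A call is refused whole if a number of a shift passes 6.25 or a number of a turn 10.7, either way. A call with a gripper value outside its range is refused whole. The fingers move at their own pace and stop on an object; "newtons" is the grip in N (left out, the last holds). Time passes only in rows, so rows that do not move let the fingers close. It gives the time, the measured TCP pose, the force and the opening at its end, in the units of the state.
- r.get_obs(): the state, without advancing time (a new reading comes with each control period).
- eyes.grab_frame(name): name is "side" or "top" or "wrist"; returns a dict with "pixels" (384x512x3 uint8, red, green, blue), "fx", "fy", "cx", "cy" (pixels), "rvec" (rotation vector, rad) and "tvec" (3), from world to camera coordinates, as OpenCV has them. Camera axes: x right, y down, z forward; pixel columns grow to the right and rows downward; lengths in m; the calibration is good to about 2 mm. The wrist camera is an equidistant fisheye: a pixel r from the principal point sees the ray r / f radians off the axis. A picture is of the moment at which its call begins. There is no depth.
- workorder.hand_in(): hands the job in, once; it reports no verdict.
Trained networks look in the newest picture that a camera, given by its name, has taken for a name from the list of things; names that differ only in an ending like _2 or _b are one class to them, and where a whole thing is asked for, a point or a joint stands for the part that bears it (a point fixed in the world has none). Each returns a list of dicts, best first, with "conf" (0 to 1); they miss things now and then, are a little off and sometimes report something else, mostly with a low value. They report only what shows in the picture. A call takes as long as a camera call. They do not tell look-alikes from the thing itself.
- eyes.regions_of(camera, target): "pixels" (384x512 bool, what is visible of it) and "centre" ([column, row] in pixels, amid what is visible of it).
The state is a dict: "time_s": time; "joint_pos": joint angles; "dq": joint speeds; "tau": joint torques, N m; "tool_pos": TCP position; "orientation": TCP orientation; "force": force on the tool from outside, world axes, zero at the start; "wrist_torque": the same for the moment, N m; "grip_width": finger opening in m.
Only numpy, scipy, OpenCV 4.12 (cv2) and the standard library are available. Lean on these libraries where they do the work, as an engineer would, in place of code of your own. Each camera call takes 0.05 s, during which the arm holds its last target. There are 200 camera calls.

## Task

Set up the hydraulic bench clamp for carving: pull the lever's lock knob out till it clicks, push the lever forward past its stiff detent into the float notch so that the jaw opens and stays open, and lay every wooden blank that is on the bench flat and square in the clamp, one to a station and centred on its pads, ends towards fence and jaw. Then pull the lever back upright so that the jaw closes and holds all the blanks against the fence, and push the lock knob fully home. Leave the mug, the glue bottle and the mallet where they are.

Things in the scene. Friction and masses are not known exactly. Their poses are not given: they have to be found in the camera images.
- clamp: Low bench clamp, fixed; green cylinder at its far end. Bed 400 mm wide, top 15 mm above the bench. Origin on the bench midway between the two middle stations; x from the fence (near the robot) to the jaw, y along the jaw. Fence and jaw are grey bars as wide as the bed, tops 52 mm above the bench, each with four steel pads; fence's outer face at x = -87 mm, back of the shut jaw at 84 mm.
- station0 (a point): The first (rightmost, -y) of the clamp's four stations: the middle of a blank gripped there, 20 mm above the bed. Axes are the clamp's: x from fence to jaw, y along the jaw, z up. The fence's pad face lies at x = -55 mm; stations are 100 mm apart; the pads are 54 mm wide and reach 12 mm above this point.
- station1 (a point): The second of the clamp's four stations: the middle of a blank gripped there, 20 mm above the bed. Axes are the clamp's: x from fence to jaw, y along the jaw, z up. The fence's pad face lies at x = -55 mm; stations are 100 mm apart; the pads are 54 mm wide and reach 12 mm above this point.
- station2 (a point): The third of the clamp's four stations: the middle of a blank gripped there, 20 mm above the bed. Axes are the clamp's: x from fence to jaw, y along the jaw, z up. The fence's pad face lies at x = -55 mm; stations are 100 mm apart; the pads are 54 mm wide and reach 12 mm above this point.
- station3 (a point): The last (leftmost, +y) of the clamp's four stations: the middle of a blank gripped there, 20 mm above the bed. Axes are the clamp's: x from fence to jaw, y along the jaw, z up. The fence's pad face lies at x = -55 mm; stations are 100 mm apart; the pads are 54 mm wide and reach 12 mm above this point.
- jaw_face (a point): Middle of the face of the jaw's pads, 35 mm above the bench. Its x in the clamp's frame: 54 mm shut on nothing, 55 mm gripping blanks (110 mm from the fence's face, about 9 N in all), 83 mm with the lever in float (a gap of 138 mm for the 110 mm blanks). The jaw follows the lever and pushes loose blanks against the fence as it closes.
- valve: Valve block on a 160 x 115 mm foot plate, part of the clamp's frame, 335 mm to the right (-y) of the clamp's origin and square to the clamp; the block is 105 x 78 mm, its top 72 mm above the bench. Origin on the bench under the lever; x is the lever's forward direction (away from the robot), the lock knob sticks out of the -y side. Hoses leave the +y side.
- lever_pivot (a point): Hinge of the lever, 103 mm above the bench; the lever turns about the valve's y axis here.
- lever_grip (a point): Middle of the black round-ended hand grip on top of the lever, 150 mm from the pivot; the grip is 32 mm thick and runs from 99 to 181 mm from the pivot, on a steel rod 12 mm thick.
- lever (a joint): Lever angle, rad: 0 upright (clamp, at a stop; 0.02 when gripping blanks), growing as the grip goes along the valve's +x; it rests in the float notch at about 0.54; end stop 0.58. Springs back to 0 from below about 0.36; beyond, it drops into the notch and stays. At the grip: about 4 N at first, 15 to 19 N at the detent (from 0.19), about 9 N to pull out. With the lock home it moves only 0.1 rad.
- lock_knob (a point): Middle of the steel lock knob, a round knob 36 mm across and 24 mm long with its axis level along the valve's y, 60 mm above the bench; home it is 90 mm from the valve's origin in -y, and it moves along the valve's -y when pulled.
- lock (a joint): Travel of the lock knob in m: 0 home (lever locked), 0.025 pulled out (lever free). It clicks at both ends and stays there; 8 to 12 N to start it from either end. It goes home only with the lever upright.
- blank0: Carving blank, a plain pale square-section bar of wood 110 x 40 x 40 mm, 130 g, with pencilled centre lines, lying on the bench. Origin at its middle, x along its length. Three or all four of the blanks are present in a run. Any of its four long sides may be down.
- blank1: Carving blank, a plain pale square-section bar of wood 110 x 40 x 40 mm, 130 g, with pencilled centre lines, lying on the bench. Origin at its middle, x along its length. Three or all four of the blanks are present in a run. Any of its four long sides may be down.
- blank2: Carving blank, a plain pale square-section bar of wood 110 x 40 x 40 mm, 130 g, with pencilled centre lines, lying on the bench. Origin at its middle, x along its length. Three or all four of the blanks are present in a run. Any of its four long sides may be down.
- blank3: Carving blank, a plain pale square-section bar of wood 110 x 40 x 40 mm, 130 g, with pencilled centre lines, lying on the bench. Origin at its middle, x along its length. Three or all four of the blanks are present in a run. Any of its four long sides may be down.
- offcut_box: Cardboard box of dowels, 140 x 110 mm, up to 170 mm high, fixed, left of the work. Origin at the middle of its underside.
- mug: White mug, 76 mm across, 85 mm high, handle at +y. Origin under its middle. Leave it alone.
- glue_bottle: White glue bottle, 60 mm across, 160 mm high. Origin under its middle. Leave it alone.
- mallet: Wooden mallet lying on the bench, head 60 x 110 x 70 mm at its origin, handle 200 mm long to its -x. Leave it alone.
There are look-alikes about, which are no part of the job. Leave any turquoise look-alike of the blank1 alone.

How it is judged:
By the outcome, as a careful person would: the job done as asked, in the order asked, and still so for the second after the job is handed in, with the robot touching nothing.
Of blank0, blank1, blank2, blank3 only 3 to 4 are there at a start; the rules pass over those that are not, and their reading is None.
At some moment in a run one of blank0, blank1, blank2, blank3 may be knocked a few centimetres aside while the robot is not near it.
Once in a run the grip may slacken for a moment while it holds something.
It also fails if it takes over 210 s, if anything falls off the work surface, if the arm or the gripper's body presses on something with over 40 N, if the wrist force passes 120 N, or if a joint passes its speed limit or range.

## Working session

There is one attempt and no reset: what is moved stays moved. The work goes in short steps, Python scripts to look and compute and a tool call to move; the robot and the scene stay as the last step left them, time stands still between calls to the robot, and variables do not carry over. Pictures are saved under pics/ and viewed, on a budget of 14 in all, crops included, one or two more only if the job needs it, and the job is handed in when it is done.

Besides the shell and the picture viewer there is one more tool, called after ">>>" by a JSON object that holds its "method" and its "body". servo_tool: Moves the arm, as the interface text tells. Its arguments: {"type":"object","properties":{"deltas":{"type":"array"},"newtons":{"type":"number"}},"required":["deltas"]}

```bash
ls; mkdir -p pics; cat > h.py <<'E'
import numpy as np, cv2, os
from bench import r, eyes, workorder
from scipy.spatial.transform import Rotation as R
def grab(n,save=None):
    f=eyes.grab_frame(n)
    if save: cv2.imwrite('pics/'+save,cv2.cvtColor(f['pixels'],cv2.COLOR_RGB2BGR))
    return f
def ray(f,uv,fish=False):
    x=(uv[0]-f['cx'])/f['fx'];y=(uv[1]-f['cy'])/f['fy']
    if fish:
        t=np.hypot(x,y);s=np.sin(t)/max(t,1e-9);d=np.array([x*s,y*s,np.cos(t)])
    else: d=np.array([x,y,1.])
    M=cv2.Rodrigues(np.array(f['rvec'],float))[0]
    return -M.T@np.array(f['tvec']).ravel(), M.T@d
def atz(f,uv,z,fish=False):
    o,d=ray(f,uv,fish);return o+d*(z-o[2])/d[2]
def proj(f,p,fish=False):
    M=cv2.Rodrigues(np.array(f['rvec'],float))[0]
    c=M@np.array(p,float)+np.array(f['tvec']).ravel()
    if fish:
        h=np.hypot(c[0],c[1]);t=np.arctan2(h,c[2])
        return np.array([f['cx']+f['fx']*t*c[0]/h,f['cy']+f['fy']*t*c[1]/h])
    return np.array([f['cx']+f['fx']*c[0]/c[2],f['cy']+f['fy']*c[1]/c[2]])
def st():
    o=r.get_obs();q=o['orientation'];M=R.from_quat([q[1],q[2],q[3],q[0]]).as_matrix()
    return o,np.array(o['tool_pos']),M
E
cat > a.py <<'E'
from h import *
np.set_printoptions(precision=4,suppress=True)
for c in ['top','side','wrist']:
    f=grab(c,c+'0.png'); print(c,f['fx'],f['cx'],f['cy'],ray(f,(f['cx'],f['cy'])))
    for n in (['blank0','lock_knob','lever_grip','valve','clamp','mug','glue_bottle','mallet','offcut_box'] if c!='wrist' else ['blank0']):
        for d in eyes.regions_of(c,n): print(n,round(d['conf'],2),np.round(d['centre']),d['pixels'].sum(), atz(f,d['centre'],.04)[:2] if c=='top' else '')
o,p,M=st();print(p,M,o['time_s'])
E
python3 a.py
python3 -c "
import cv2,numpy as np
a=cv2.imread('pics/top0.png');cv2.imwrite('pics/top0b.png',cv2.resize(a,(800,600),interpolation=cv2.INTER_CUBIC))"
```

```text
pics
top 420.5526808072926 257.021326043675 191.30829974020506 (array([ 0.3281, -0.0155,  1.4318]), array([ 0.1194, -0.0108, -0.9928]))
blank0 0.88 [278. 215.] 413 [ 0.4158 -0.0999]
blank0 0.83 [237. 212.] 392 [0.4261 0.0371]
blank0 0.83 [186. 211.] 442 [0.4343 0.207 ]
blank0 0.65 [383. 227.] 457 [ 0.3691 -0.4444]
blank0 0.63 [141. 178.] 495 [0.5489 0.3551]
blank0 0.57 [348. 288.] 561 [ 0.1742 -0.3187]
blank0 0.56 [185. 258.] 467 [0.2815 0.2086]
lock_knob 0.7 [247. 148.] 13981 [ 0.6426 -0.0011]
lock_knob 0.64 [359. 182.] 90 [ 0.5198 -0.3735]
lever_grip 0.69 [348. 169.] 163 [ 0.5653 -0.3362]
valve 0.93 [317. 176.] 3385 [ 0.5417 -0.2317]
valve 0.74 [134. 240.] 1789 [0.3423 0.3746]
clamp 0.87 [246. 146.] 13686 [0.652  0.0048]
clamp 0.52 [345. 169.] 174 [ 0.5665 -0.3265]
mug 0.72 [322. 243.] 566 [ 0.3193 -0.2399]
mug 0.49 [247. 147.] 13784 [0.6454 0.0015]
glue_bottle 0.95 [337. 118.] 436 [ 0.7418 -0.3081]
glue_bottle 0.55 [243. 146.] 13818 [0.6522 0.0139]
mallet 0.89 [160. 112.] 1079 [0.774  0.2955]
mallet 0.36 [134. 240.] 1875 [0.342  0.3766]
offcut_box 0.67 [137. 240.] 1827 [0.3431 0.3
[... 242 characters left out ...]
 654 
blank0 0.79 [218. 263.] 565 
blank0 0.69 [259. 241.] 471 
blank0 0.61 [155. 269.] 600 
blank0 0.53 [350. 195.] 273 
lock_knob 0.54 [313. 182.] 59 
lever_grip 0.48 [293. 149.] 234 
valve 0.71 [289. 196.] 1871 
clamp 0.63 [212. 211.] 7737 
clamp 0.31 [295. 146.] 183 
mug 0.66 [333. 214.] 617 
glue_bottle 0.84 [259. 165.] 461 
mallet 0.58 [134. 232.] 1144 
offcut_box 0.9 [196. 295.] 3019 
wrist 297.3186396354542 251.74338619874175 192.72538391042437 (array([ 0.2535, -0.6025,  0.3738]), array([-0.2656, -0.0798, -0.9608]))
blank0 0.91 [ 44. 113.] 2550 
blank0 0.86 [141.   4.] 686 
[ 0.1858 -0.6229  0.2312] [[ 0.9583  0.2858  0.    ]
 [ 0.2858 -0.9583  0.0001]
 [ 0.     -0.0001 -1.    ]] 1.1
```

View pics/top0b.png

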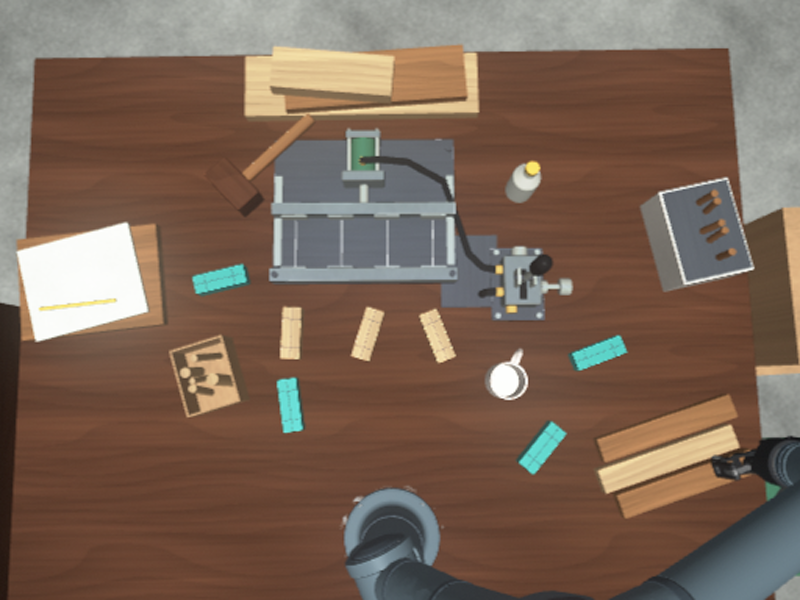

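View pics/side0.png

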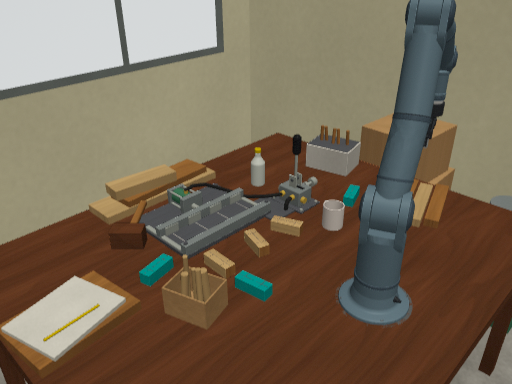

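The top view (800x600) shows three pale blanks at (291,333), (367,333) and (437,335). The four turquoise look-alikes are at (220,279), (289,405), (542,448) and (599,352). The clamp is at (363,210), the valve at (520,280), the knob at (566,286) and the lever grip at (540,264). The side view agrees: three pale blanks at (218,263), (257,241) and (287,226), and no fourth.

```bash
cat > b.py <<'E'
from h import *
np.set_printoptions(precision=4,suppress=True)
f=grab('top');im=cv2.cvtColor(f['pixels'],cv2.COLOR_RGB2BGR)
# blanks: color classify + rect fit
for d in eyes.regions_of('top','blank0'):
    m=d['pixels'].astype(bool);c=f['pixels'][m].mean(0)
    pts=np.array([atz(f,(u,v),.04)[:2] for v,u in np.argwhere(m)])
    (cx,cy),wh,a=cv2.minAreaRect((pts*1000).astype(np.float32)); print(np.round(c),cx,cy,wh,a)
# clamp guess
cl=[atz(f,(269*.64,275*.64),.052),atz(f,(457*.64,272*.64),.052)];print(cl)
x0=(im[110:225,160:395]);s=3.4
cv2.imwrite('pics/t1.png',cv2.resize(x0,None,fx=s,fy=s,interpolation=cv2.INTER_CUBIC))
for n in ['lever_grip','lock_knob']:
    P=[]
    for c in ['top','side']:
        g=grab(c); D=eyes.regions_of(c,n); D=[d for d in D if d['pixels'].sum()<1000]
        if D: P.append(ray(g,D[0]['centre'])); print(n,c,D[0]['centre'])
    if len(P)==2:
        (o1,d1),(o2,d2)=P;A=np.array([d1,-d2]).T;t=np.linalg.lstsq(A,o2-o1,rcond=None)[0];print(n,o1+d1*t[0],o2+d2*t[1])
f=grab('wrist','w1.png')
for d in eyes.regions_of('wrist','blank0'):print(f['pixels'][d['pixels']].mean(0),atz(f,d['centre'],.04,True))
E
python3 b.py
```

```text
[209. 184. 142.] 427.48565673828125 202.2858123779297 (44.884220123291016, 106.5654525756836) 86.71366119384766
[ 99. 201. 192.] 277.5552978515625 205.637451171875 (109.02508544921875, 44.62702941894531) 6.5148234367370605
[221. 195. 151.] 423.7398681640625 41.81685256958008 (41.45759201049805, 109.0932846069336) 73.16088104248047
[ 89. 191. 181.] 373.70721435546875 -443.1059875488281 (42.89176940917969, 120.30533599853516) 19.51348876953125
[ 90. 188. 178.] 544.8590087890625 354.7947692871094 (46.13022232055664, 112.28765106201172) 12.56230640411377
[222. 196. 152.] 416.2272644042969 -104.1917724609375 (110.57704162597656, 43.058876037597656) 20.24987030029297
[ 93. 192. 183.] 181.18661499023438 -314.252685546875 (48.359832763671875, 110.35494232177734) 49.196983337402344
[array([0.5505, 0.2496, 0.052 ]), array([ 0.5495, -0.1495,  0.052 ])]
lever_grip top [347.1, 169.7]
lever_grip side [293.4, 146.4]
lever_grip [ 0.5303 -0.2904  0.2336] [ 0.5447 -0.2785  0.2333]
[ 67.5041 157.0178 150.4818] [ 0.1864 -0.3363  0.04  ]
[ 50.1374 115.5229 110.0648] [ 0.3471 -0.4407  0.04  ]
```

View pics/t1.png

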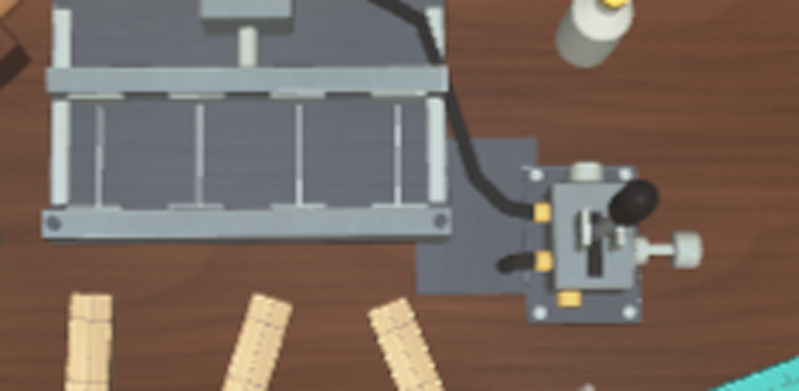

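```bash
cat >> h.py <<'E'
def yawR(deg):  # tool down, tool x at this yaw
    a=np.radians(deg);return np.array([[np.cos(a),np.sin(a),0],[np.sin(a),-np.cos(a),0],[0,0,-1.]])
def plan(wps,w=8.5,step=5.5,turn=10):
    "wps: list of (pos,Rot,w); prints rows"
    _,p,M=st()
    for P,T,w in wps:
        P=np.array(P,float);rv=R.from_matrix(M.T@T).as_rotvec()
        n=int(max(1,np.ceil(np.linalg.norm(P-p)*100/step-.05),np.ceil(np.degrees(np.linalg.norm(rv))/turn-.05)))
        rows=[];dp=(P-p)/n
        for k in range(n):
            d=M.T@dp*100;t=np.degrees(rv)/n
            rows.append([w,[round(x,2)+0. for x in d],[round(x,1)+0. for x in t]])
            M=M@R.from_rotvec(rv/n).as_matrix();p=p+dp
        M=T
        print('-> ',P); 
        for q in rows: print(q)
    
E
python3 -c "
from h import *
plan([((.54,-.42,.24),yawR(-90),8.5)])"
```

```text
->  [ 0.54 -0.42  0.24]
[8.5, [np.float64(3.61), np.float64(-0.85), np.float64(-0.08)], [np.float64(0.0), np.float64(0.0), np.float64(9.7)]]
[8.5, [np.float64(3.42), np.float64(-1.44), np.float64(-0.08)], [np.float64(0.0), np.float64(0.0), np.float64(9.7)]]
[8.5, [np.float64(3.13), np.float64(-2.0), np.float64(-0.08)], [np.float64(0.0), np.float64(0.0), np.float64(9.7)]]
[8.5, [np.float64(2.75), np.float64(-2.5), np.float64(-0.08)], [np.float64(0.0), np.float64(0.0), np.float64(9.7)]]
[8.5, [np.float64(2.29), np.float64(-2.92), np.float64(-0.08)], [np.float64(0.0), np.float64(0.0), np.float64(9.7)]]
[8.5, [np.float64(1.76), np.float64(-3.27), np.float64(-0.08)], [np.float64(0.0), np.float64(0.0), np.float64(9.7)]]
[8.5, [np.float64(1.19), np.float64(-3.52), np.float64(-0.08)], [np.float64(0.0), np.float64(0.0), np.float64(9.7)]]
[8.5, [np.float64(0.58), np.float64(-3.67), np.float64(-0.08)], [np.float64(0.0), np.float64(0.0), np.float64(9.7)]]
[8.5, [np.float64(-0.05), np.float64(-3.71), np.float64(-0.08)], [np.float64(0.0), np.float64(0.0), np.float64(9.7)]]
[8.5, [np.float64(-0.67), np.float64(-3.65), np.float64(-0.08)], [np.float64(0.0), np.float64(0.0), np.float64(9.7)]]
[8.5, [np.float64(-1.28), np.float64(-3.48), np.float64(-0.08)], [np.float64(0.0), np.float64(0.0), np.float64(9.7)]]
```

>>> {"method": "servo_tool", "body": {"deltas": [[8.5, [3.6, -0.9, -0.1], [0, 0, 9.7]], [8.5, [3.4, -1.4, -0.1], [0, 0, 9.7]], [8.5, [3.1, -2.0, -0.1], [0, 0, 9.7]], [8.5, [2.8, -2.5, -0.1], [0, 0, 9.7]], [8.5, [2.3, -2.9, -0.1], [0, 0, 9.7]]], "newtons": 60}}

```text
time_s: 2.33
tool_pos: [0.3461, -0.5346, 0.2362]
orientation: [0.001, 0.956, -0.294, -0.001]
force: [-0.1, -0.7, -0.4]
grip_width: 0.0845
```

>>> {"method": "servo_tool", "body": {"deltas": [[8.5, [1.8, -3.3, -0.1], [0, 0, 9.7]], [8.5, [1.2, -3.5, -0.1], [0, 0, 9.7]], [8.5, [0.6, -3.7, -0.1], [0, 0, 9.7]], [8.5, [0, -3.7, -0.1], [0, 0, 9.7]], [8.5, [-0.7, -3.6, -0.1], [0, 0, 9.7]]]}}

```text
time_s: 2.95
tool_pos: [0.5176, -0.4481, 0.2413]
orientation: [0.002, 0.741, -0.671, 0.001]
force: [-0.4, -0.6, -0.2]
grip_width: 0.085
```

```bash
sed -i 's/round(x,2)+0\./round(float(x),2)+0./;s/round(x,1)+0\./round(float(x),1)+0./' h.py; python3 -c "
from h import *
plan([((.54,-.42,.24),yawR(-90),8.5)])"
```

```text
->  [ 0.54 -0.42  0.24]
[8.5, [-2.58, -2.51, 0.11], [0.1, -0.2, 5.7]]
```

Moves track well.

>>> {"method": "servo_tool", "body": {"deltas": [[8.5, [-2.6, -2.5, 0.1], [0, 0, 5.7]], [8.5, [0, 0, 0], [0, 0, 0]]]}}

```text
time_s: 3.2
tool_pos: [0.5456, -0.4142, 0.2396]
orientation: [0.0, 0.709, -0.705, 0.001]
force: [-0.2, -0.1, -0.1]
grip_width: 0.0849
```

```bash
cat > c.py <<'E'
from h import *
np.set_printoptions(precision=4,suppress=True)
o,p,M=st();print(p,M.round(3).tolist())
f=grab('wrist','w2.png')
print(ray(f,(f['cx'],f['cy'])))
for n,z in [('lock_knob',.06),('lever_grip',.284),('valve',.072)]:
    for d in eyes.regions_of('wrist',n): print(n,d['conf'],d['centre'],d['pixels'].sum(),atz(f,d['centre'],z,True))
a=cv2.imread('pics/w2.png');cv2.imwrite('pics/w2b.png',cv2.resize(a,(800,600),interpolation=cv2.INTER_CUBIC))
E
python3 c.py
```

```text
[ 0.5456 -0.4142  0.2396] [[0.005, -1.0, 0.001], [-1.0, -0.005, -0.001], [0.001, -0.001, -1.0]]
(array([ 0.5459, -0.4845,  0.3823]), array([ 0.0005,  0.2769, -0.9609]))
lock_knob 0.51 [104.5, 254.0] 2508 [ 0.743  -0.3051  0.06  ]
lever_grip 0.78 [266.4, 306.3] 334 [ 0.5397 -0.4078  0.284 ]
valve 0.88 [255.3, 268.3] 12898 [ 0.5414 -0.3007  0.072 ]
```

View pics/w2b.png

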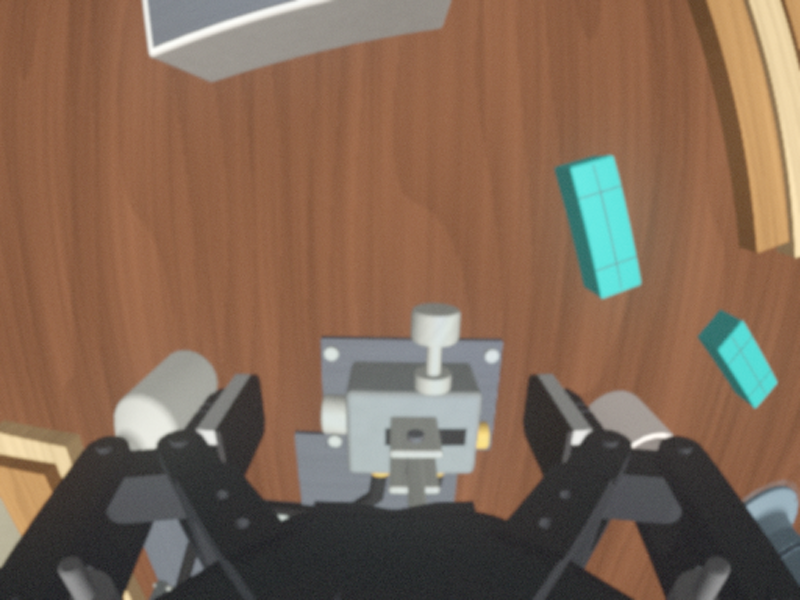

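The wrist view shows the lock knob at (436,326), with its shaft down to the valve block, and the lever bracket at (414,440). The fingers straddle left and right at (240,420) and (560,420).

```bash
cat > d.py <<'E'
from h import *
np.set_printoptions(precision=4,suppress=True)
f=grab('wrist')
for nm,u,v,z in [('knobL',413,326,.06),('knobR',460,326,.06),('knob out',436,305,.07),('knob in',436,345,.07),('collar',433,380,.06),('plate UL',322,338,.003),('plate UR',502,341,.003),('blk UL',354,364,.072),('blk UR',478,364,.072),('blk TL',349,391,.072),('blk TR',478,391,.072),('blk BR',475,472,.072),('hinge L',391,455,.11),('hinge R',441,455,.11)]:
    print(nm,atz(f,(u*.64,v*.64),z,True))
E
python3 d.py
```

```text
knobL [ 0.5257 -0.3804  0.06  ]
knobR [ 0.4908 -0.3801  0.06  ]
knob out [ 0.51   -0.3993  0.07  ]
knob in [ 0.5093 -0.3691  0.07  ]
collar [ 0.5099 -0.3362  0.06  ]
plate UL [ 0.603 -0.35   0.003]
plate UR [ 0.4435 -0.3458  0.003 ]
blk UL [ 0.569  -0.3553  0.072 ]
blk UR [ 0.4779 -0.3543  0.072 ]
blk TL [ 0.5736 -0.3331  0.072 ]
blk TR [ 0.4765 -0.3319  0.072 ]
blk BR [ 0.4732 -0.2552  0.072 ]
hinge L [ 0.5423 -0.3012  0.11  ]
hinge R [ 0.507  -0.3005  0.11  ]
```

>>> {"method": "servo_tool", "body": {"deltas": [[8.5, [-1.7, 1.9, 5.0], [0, 0, 0]], [8.5, [-1.6, 1.8, 5.0], [0, 0, 0]], [8.5, [0, 0, 5.0], [0, 0, 0]], [8.5, [0, 0, 4.7], [0, 0, 0]], [8.5, [0, 0, 0], [0, 0, 0]]]}}

```text
time_s: 4.08
tool_pos: [0.4967, -0.3998, 0.0422]
orientation: [-0.004, -0.7, 0.714, -0.006]
force: [0.2, 0.5, 0.7]
grip_width: 0.085
```

```bash
cat > e.py <<'E'
from h import *
o,p,M=st();print(p,o['force'])
f=grab('wrist','w3.png');print([proj(f,(.509,-.381+s*.012,.078),True) for s in(-1,1)])
cv2.imwrite('pics/w3b.png',cv2.resize(cv2.imread('pics/w3.png')[150:384,100:430],None,fx=2,fy=2))
plan([((.509,-.381,.042),yawR(-91),8.5)])
E
python3 e.py
```

```text
[ 0.49673128 -0.39983426  0.04223339] [0.21788425 0.45552449 0.65406641]
[array([224.08720276, 294.54563768]), array([227.48745463, 334.46219771])]
->  [ 0.509 -0.381  0.042]
[8.5, [-2.1, -0.97, 0.29], [-0.4, -1.0, -0.2]]
```

View pics/w3b.png

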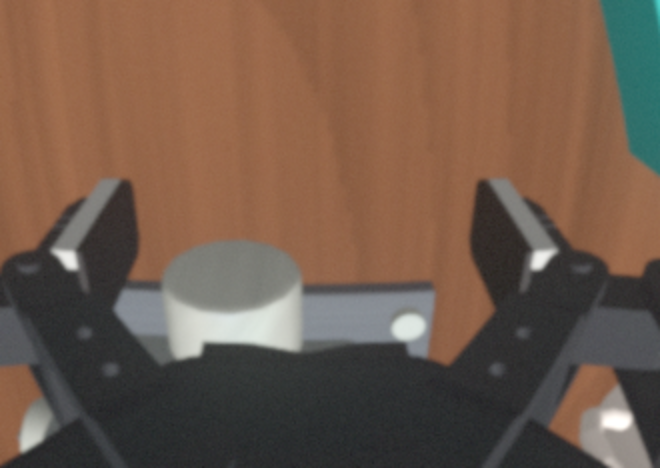

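The knob's outer face is centred at (232,285) in the crop, between the fingers and left of centre. I'll recompute its position from the rims.

```bash
cat > e.py <<'E'
from h import *
o,p,M=st();print(p,np.round(M,3).tolist())
f=grab('wrist')
for nm,u,v,z in [('bot',232,243,.042),('L',164,285,.06),('R',301,285,.06),('top',232,325,.078)]:
    print(nm,atz(f,(100+u/2,150+v/2),z,True))
E
python3 e.py
```

```text
[ 0.49882682 -0.40178622  0.04514274] [[-0.021, -1.0, 0.007], [-1.0, 0.021, -0.017], [0.017, -0.008, -1.0]]
bot [ 0.51981516 -0.38390232  0.042     ]
L [ 0.53619511 -0.38097719  0.06      ]
R [ 0.49998824 -0.38161026  0.06      ]
top [ 0.51581251 -0.38231674  0.078     ]
```

```bash
python3 -c "
from h import *
plan([((.516,-.371,.041),yawR(-91),8.5)],step=2)"
```

```text
->  [ 0.516 -0.371  0.041]
[8.5, [-1.62, -0.72, 0.3], [-0.3, -0.6, -0.1]]
[8.5, [-1.61, -0.72, 0.31], [-0.3, -0.6, -0.1]]
```

>>> {"method": "servo_tool", "body": {"deltas": [[8.5, [-1.6, -0.7, 0.2], [-0.3, -0.6, 0]], [8.5, [-1.6, -0.7, 0.2], [-0.3, -0.6, 0]], [8.5, [0, 0, 0], [0, 0, 0]]]}}

```text
time_s: 4.55
tool_pos: [0.5222, -0.3715, 0.0501]
orientation: [0.003, -0.7, 0.714, -0.005]
force: [1.0, -0.0, -0.1]
grip_width: 0.085
```

```bash
cat > e.py <<'E'
from h import *
o,p,M=st();print(p,np.round(M,3).tolist(),o['force'])
f=grab('wrist','w4.png')
cv2.imwrite('pics/w4b.png',cv2.resize(cv2.imread('pics/w4.png')[150:384,100:430],None,fx=2,fy=2))
plan([((.516,-.371,.041),yawR(-91),8.5)],step=2)
E
python3 e.py
```

```text
[ 0.52219662 -0.37149748  0.05011657] [[-0.02, -1.0, 0.012], [-1.0, 0.02, -0.003], [0.002, -0.012, -1.0]] [ 0.95528965 -0.04841538 -0.06681318]
->  [ 0.516 -0.371  0.041]
[8.5, [-0.16, 0.58, 0.92], [-0.7, -0.2, -0.2]]
```

View pics/w4b.png

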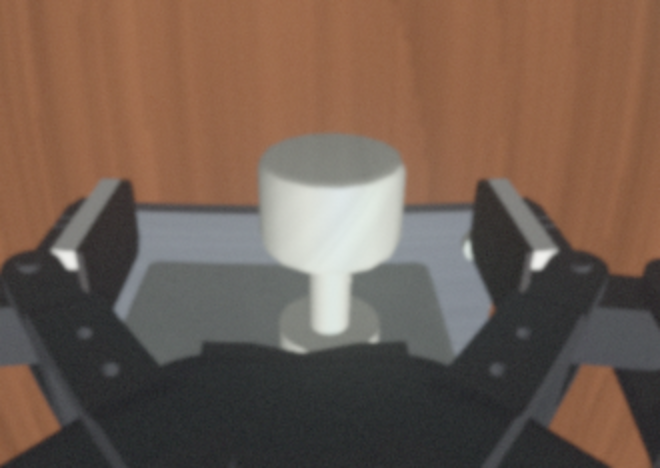

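The knob is now at (332,200) in the crop, about 7 mm right of the finger midline and level with the pads along y.

```bash
cat > e.py <<'E'
from h import *
o,p,M=st();print(p)
f=grab('wrist')
for nm,u,v,z in [('bot',332,134,.042),('L',259,165,.06),('R',405,165,.06),('top',332,187,.078),('inner top',330,268,.078),('collar top',330,300,.075)]:
    print(nm,atz(f,(100+u/2,150+v/2),z,True))
plan([((.517,-.374,.041),yawR(-91),8.5)],step=2)
E
python3 e.py
```

```text
[ 0.52168207 -0.37264483  0.05024669]
bot [ 0.51401365 -0.38563361  0.042     ]
L [ 0.53238906 -0.3845726   0.06      ]
R [ 0.49663197 -0.38387299  0.06      ]
top [ 0.51513604 -0.38705117  0.078     ]
inner top [ 0.51560457 -0.3662594   0.078     ]
collar top [ 0.51552475 -0.35478165  0.075     ]
->  [ 0.517 -0.374  0.041]
[8.5, [0.04, 0.37, 0.89], [-0.7, -0.2, -0.3]]
```

>>> {"method": "servo_tool", "body": {"deltas": [[8.5, [0.2, 0.6, 0.9], [-0.7, 0, 0]], [8.5, [0, 0, 0], [0, 0, 0]], [3.0, [0, 0, 0], [0, 0, 0]], [3.0, [0, 0, 0], [0, 0, 0]], [3.0, [0, 0, 0], [0, 0, 0]]], "newtons": 80}}

```text
time_s: 5.28
tool_pos: [0.5154, -0.3776, 0.041]
orientation: [-0.002, -0.699, 0.715, -0.003]
force: [0.7, 0.6, 0.2]
grip_width: 0.0339
```

>>> {"method": "servo_tool", "body": {"deltas": [[3.0, [0, 0, 0], [0, 0, 0]], [3.0, [0, 0, 0], [0, 0, 0]]]}}

```text
time_s: 5.52
tool_pos: [0.5154, -0.3775, 0.041]
orientation: [-0.002, -0.699, 0.715, -0.003]
force: [0.4, -0.2, -0.7]
grip_width: 0.034
```

>>> {"method": "servo_tool", "body": {"deltas": [[3.0, [1.0, 0, 0], [0, 0, 0]], [3.0, [0.9, 0, 0], [0, 0, 0]], [3.0, [0.6, 0, 0], [0, 0, 0]], [3.0, [0.4, 0, 0], [0, 0, 0]], [3.0, [0.2, 0, 0], [0, 0, 0]]]}}

```text
time_s: 6.15
tool_pos: [0.5153, -0.3777, 0.0408]
orientation: [0.011, -0.701, 0.713, 0.021]
force: [-2.0, 3.6, 1.6]
grip_width: 0.0342
```

>>> {"method": "servo_tool", "body": {"deltas": [[3.0, [2.0, 0, 0], [0, 0, 0]]]}}

```text
time_s: 6.28
tool_pos: [0.515, -0.3833, 0.0395]
orientation: [0.017, -0.703, 0.71, 0.032]
force: [-7.7, 20.0, 20.2]
grip_width: 0.0338
```

>>> {"method": "servo_tool", "body": {"deltas": [[3.0, [2.2, 0, -0.2], [0, 0, 0]]]}}

```text
time_s: 6.4
tool_pos: [0.5148, -0.3989, 0.0399]
orientation: [0.019, -0.705, 0.708, 0.037]
force: [-2.9, 3.7, 2.4]
grip_width: 0.0338
```

>>> {"method": "servo_tool", "body": {"deltas": [[3.0, [1.5, 0, 0], [0, 0, 0]]]}}

```text
time_s: 6.52
tool_pos: [0.5146, -0.4025, 0.0386]
orientation: [-0.024, 0.707, -0.705, -0.047]
force: [-6.0, 21.8, 19.4]
grip_width: 0.0337
```

```bash
python3 -c "
from h import *
o,p,M=st();print(p,M.round(3).tolist(),o['force'])"
```

```text
[ 0.51463036 -0.40249262  0.03860035] [[0.001, -0.999, -0.032], [-0.995, -0.004, 0.099], [-0.099, 0.032, -0.995]] [-6.01312907 21.80828255 19.35633463]
```

>>> {"method": "servo_tool", "body": {"deltas": [[3.0, [1.6, 0, -0.2], [0, 0, 0]], [3.0, [0, 0, 0], [0, 0, 0]], [8.5, [0, 0, 0], [0, 0, 0]], [8.5, [0, 0, 0], [0, 0, 0]], [8.5, [0, 0, 0], [0, 0, 0]]]}}

```text
time_s: 7.15
tool_pos: [0.5129, -0.405, 0.037]
orientation: [0.03, -0.704, 0.707, 0.06]
force: [0.5, -0.3, -0.4]
grip_width: 0.0843
```

```bash
cat > e.py <<'E'
from h import *
o,p,M=st();print(p,o['force'],o['grip_width'])
f=grab('wrist','w5.png')
cv2.imwrite('pics/w5b.png',cv2.resize(cv2.imread('pics/w5.png')[100:384,100:430],None,fx=1.8,fy=1.8))
for y in (-.40,): print([((proj(f,(.515,y+s,.078),True)-[100,100])*1.8).round() for s in(-.012,.012)])
plan([((.515,-.43,.30),yawR(-90),8.5)])
E
python3 e.py
```

```text
[ 0.51287113 -0.40497698  0.03703292] [ 0.45897786 -0.29105615 -0.43256432] 0.08426210472602387
[array([272., 336.]), array([272., 405.])]
->  [ 0.515 -0.43   0.3  ]
[8.5, [-0.17, 0.18, -5.28], [0.5, 1.5, -0.1]]
[8.5, [-0.04, 0.13, -5.28], [0.5, 1.5, -0.1]]
[8.5, [0.1, 0.09, -5.28], [0.5, 1.5, -0.1]]
[8.5, [0.23, 0.05, -5.28], [0.5, 1.5, -0.1]]
[8.5, [0.37, 0.0, -5.27], [0.5, 1.5, -0.1]]
```

View pics/w5b.png

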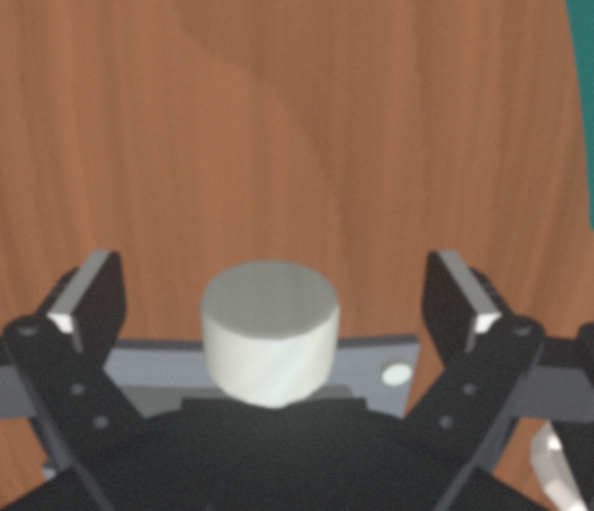

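Picture: the knob's top rims lie at rows 336 and 405, exactly as predicted for a centre at y = -0.40, so the knob is 25 mm out. Next I locate the lever grip.

>>> {"method": "servo_tool", "body": {"deltas": [[8.5, [0.3, 0.1, -5.3], [0.5, 1.5, 0]], [8.5, [0, 0.1, -6], [0.5, 1.5, 0]], [8.5, [0.1, 0, -6], [0.5, 1.5, 0]], [8.5, [0.2, 0, -6], [0.5, 1.5, 0]], [8.5, [0.3, 0, -6], [0, 0, 0]]]}}

```text
time_s: 7.82
tool_pos: [0.515, -0.4333, 0.3276]
orientation: [0.003, -0.706, 0.708, 0.017]
force: [1.1, -0.6, 0.8]
grip_width: 0.0851
```

```bash
cat > e.py <<'E'
from h import *
f=grab('top');D=eyes.regions_of('top','lever_grip');D=[d for d in D if d['pixels'].sum()<600]
for d in D:
    print(d['conf'],d['centre'],atz(f,d['centre'],.253)); 
    vs,us=np.nonzero(d['pixels']);print(us.min(),us.max(),vs.min(),vs.max())
for P in [(.515,-.285,.253),(.525,-.285,.253)]: print(proj(f,P))
plan([((.49,-.285,.34),yawR(0),8.5)])
E
python3 e.py
```

```text
0.53 [346.7, 169.5] [ 0.5275971  -0.28481033  0.253     ]
337 352 163 178
[346.96752386 173.86987462]
[346.80787456 170.39906077]
->  [ 0.49  -0.285  0.34 ]
[8.5, [-1.7, 0.32, -0.01], [-0.1, 0.1, -10.0]]
[8.5, [-1.73, 0.02, -0.01], [-0.1, 0.1, -10.0]]
[8.5, [-1.7, -0.28, -0.02], [-0.1, 0.1, -10.0]]
[8.5, [-1.63, -0.57, -0.02], [-0.1, 0.1, -10.0]]
[8.5, [-1.5, -0.85, -0.02], [-0.1, 0.1, -10.0]]
[8.5, [-1.33, -1.1, -0.03], [-0.1, 0.1, -10.0]]
[8.5, [-1.12, -1.31, -0.03], [-0.1, 0.1, -10.0]]
[8.5, [-0.88, -1.49, -0.03], [-0.1, 0.1, -10.0]]
[8.5, [-0.6, -1.62, -0.04], [-0.1, 0.1, -10.0]]
```

>>> {"method": "servo_tool", "body": {"deltas": [[8.5, [-1.7, 0.3, 0], [0, 0, -10]], [8.5, [-1.7, 0, 0], [0, 0, -10]], [8.5, [-1.7, -0.3, -0.1], [0, 0, -10]], [8.5, [-1.6, -0.6, 0], [0, 0, -10]], [8.5, [-1.5, -0.8, -0.1], [0, 0, -10]]]}}

```text
time_s: 8.55
tool_pos: [0.5011, -0.3543, 0.3408]
orientation: [-0.006, 0.943, -0.333, -0.004]
force: [0.1, -0.2, 0.1]
grip_width: 0.0852
```

>>> {"method": "servo_tool", "body": {"deltas": [[8.5, [-1.3, -1.1, 0], [0, 0, -10]], [8.5, [-1.1, -1.3, -0.1], [0, 0, -10]], [8.5, [-0.9, -1.5, 0], [0, 0, -10]], [8.5, [-0.6, -1.6, -0.1], [0, 0, -10]], [8.5, [0, 0, 0], [0, 0, 0]]]}}

```text
time_s: 9.18
tool_pos: [0.4855, -0.284, 0.3428]
orientation: [-0.007, 1.0, 0.022, -0.002]
force: [0.4, -0.9, -0.5]
grip_width: 0.0849
```

```bash
cat > e.py <<'E'
from h import *
o,p,M=st();print(p,M.round(3).tolist())
f=grab('wrist','w6.png')
for d in eyes.regions_of('wrist','lever_grip'): print(d['conf'],d['centre'],d['pixels'].sum(),atz(f,d['centre'],.275,True))
for n in ['clamp']:
  for d in eyes.regions_of('wrist',n): print(n,d['conf'],d['centre'],d['pixels'].sum())
for P in [(.5275,-.285,.284),(.5275,-.285,.202)]: print(proj(f,P,True)*1.5625)
cv2.imwrite('pics/w6b.png',cv2.resize(cv2.imread('pics/w6.png'),(800,600)))
E
python3 e.py
```

```text
[ 0.48550192 -0.28398992  0.34279622] [[0.999, 0.044, -0.005], [0.044, -0.999, 0.013], [-0.004, -0.014, -1.0]]
0.8 [256.5, 142.7] 1535 [ 0.53225555 -0.28422144  0.275     ]
clamp 0.79 [142.8, 85.0] 34581
[402.10449161 236.24158285]
[401.396149   216.85903164]
```

View pics/w6b.png

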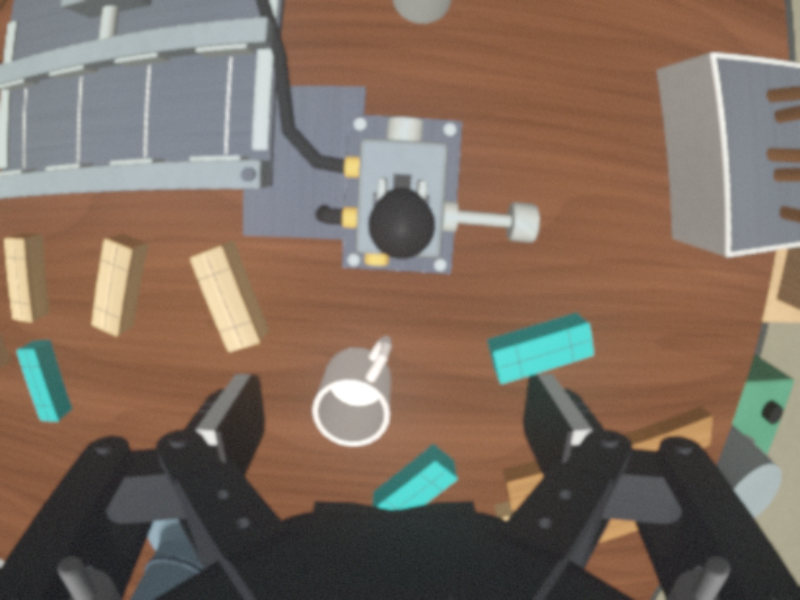

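The wrist view from above shows the lever grip at (402,223), centred on x and close to the prediction. The knob is out at (525,222), and the blanks and clamp are as before.

>>> {"method": "servo_tool", "body": {"deltas": [[8.5, [4.4, 0.3, 0], [0, 0, 2.5]], [8.5, [0, 0, 0], [0.8, 0, 0]], [8.5, [0.1, 0, 5], [0, 0, 0]], [8.5, [0, 0, 4], [0, 0, 0]]], "newtons": 70}}

```text
time_s: 9.82
tool_pos: [0.5316, -0.2924, 0.2534]
orientation: [-0.01, 1.0, -0.009, 0.001]
force: [-0.2, 0.0, -0.0]
grip_width: 0.085
```

```bash
cat > e.py <<'E'
from h import *
plan([((.530,-.285,.234),yawR(0),8.5)])
E
python3 e.py
```

```text
->  [ 0.53  -0.285  0.234]
[8.5, [-0.17, -0.7, 1.96], [-1.2, -0.1, -1.0]]
```

>>> {"method": "servo_tool", "body": {"deltas": [[8.5, [-0.2, -0.7, 1.8], [-1.2, 0, -1]], [8.5, [0, 0, 0], [0, 0, 0]], [2.5, [0, 0, 0], [0, 0, 0]], [2.5, [0, 0, 0], [0, 0, 0]], [2.5, [0, 0, 0], [0, 0, 0]]]}}

```text
time_s: 10.45
tool_pos: [0.5266, -0.2847, 0.2343]
orientation: [-0.004, 1.0, -0.005, -0.003]
force: [-4.0, 18.1, 9.2]
grip_width: 0.0315
```

>>> {"method": "servo_tool", "body": {"deltas": [[2.5, [0, 0, 0], [0, 0, 0]], [2.5, [2, 0, 0], [0, 0, 0]]]}}

```text
time_s: 10.7
tool_pos: [0.5417, -0.2846, 0.2344]
orientation: [-0.005, 1.0, -0.005, -0.008]
force: [-8.4, 2.4, 2.5]
grip_width: 0.0307
```

>>> {"method": "servo_tool", "body": {"deltas": [[2.5, [2.5, 0, 0.2], [0, 0, 0]], [2.5, [2.5, 0, 0.4], [0, 0, 0]]]}}

```text
time_s: 10.95
tool_pos: [0.5686, -0.2848, 0.2298]
orientation: [-0.009, 0.999, -0.009, -0.036]
force: [-20.6, 9.4, 10.9]
grip_width: 0.0309
```

>>> {"method": "servo_tool", "body": {"deltas": [[2.5, [2.5, 0, 0.5], [0, 0, 0]]]}}

```text
time_s: 11.08
tool_pos: [0.5897, -0.2849, 0.2229]
orientation: [-0.01, 0.999, -0.009, -0.04]
force: [-0.6, 2.3, -5.1]
grip_width: 0.0304
```

>>> {"method": "servo_tool", "body": {"deltas": [[2.5, [1.6, 0, 0.6], [0, 0, 0]], [2.5, [0.7, 0, 0.2], [0, 0, 0]]]}}

```text
time_s: 11.32
tool_pos: [0.6094, -0.2852, 0.2129]
orientation: [-0.01, 0.999, -0.008, -0.045]
force: [-2.2, 2.8, -0.2]
grip_width: 0.0303
```

>>> {"method": "servo_tool", "body": {"deltas": [[6, [0, 0, 0], [0, 0, 0]], [6, [0, 0, 0], [0, 0, 0]], [6, [0, 0, 0], [0, 0, 0]], [8.5, [0, 0, 0], [0, 0, 0]], [8.5, [-1, 0, -6], [0, 0, 0]]]}}

```text
time_s: 11.95
tool_pos: [0.6037, -0.2866, 0.2696]
orientation: [-0.011, 0.999, -0.009, -0.046]
force: [0.2, 0.1, 1.3]
grip_width: 0.0856
```

```bash
cat > e.py <<'E'
from h import *
o,p,M=st();print(p)
plan([((.55,-.20,.36),yawR(0),8.5),((.50,.05,.36),yawR(0),8.5)])
E
python3 e.py
```

```text
[ 0.60373212 -0.28656478  0.26958078]
->  [ 0.55 -0.2   0.36]
[8.5, [-2.11, -2.91, -2.77], [-0.4, 1.8, -0.4]]
[8.5, [-2.01, -2.91, -2.85], [-0.4, 1.8, -0.4]]
[8.5, [-1.9, -2.9, -2.94], [-0.4, 1.8, -0.4]]
->  [0.5  0.05 0.36]
[8.5, [-1.0, -5.0, 0.0], [0.0, 0.0, 0.0]]
[8.5, [-1.0, -5.0, 0.0], [0.0, 0.0, 0.0]]
[8.5, [-1.0, -5.0, 0.0], [0.0, 0.0, 0.0]]
[8.5, [-1.0, -5.0, 0.0], [0.0, 0.0, 0.0]]
[8.5, [-1.0, -5.0, 0.0], [0.0, 0.0, 0.0]]
```

>>> {"method": "servo_tool", "body": {"deltas": [[8.5, [-1.0, -1.0, -5], [-0.4, 1.8, -0.4]], [8.5, [-2.5, -3.5, -3], [-0.4, 1.8, -0.4]], [8.5, [-2, -5, -1.0], [-0.4, 1.8, -0.4]], [8.5, [-1, -5.5, 0], [0, 0, 0]], [8.5, [-1, -5.5, 0], [0, 0, 0]]]}}

```text
time_s: 12.58
tool_pos: [0.538, -0.0867, 0.3749]
orientation: [0.004, 1.0, -0.006, 0.013]
force: [0.8, 1.2, 0.1]
grip_width: 0.085
```

>>> {"method": "servo_tool", "body": {"deltas": [[8.5, [-1, -5.5, 0], [0, 0, 0]], [8.5, [-1, -5, 0], [0, 0, 0]], [8.5, [-1, -5, 0], [0, 0, 0]], [8.5, [0, 0, 0], [0, 0, 0]], [8.5, [0, 0, 0], [0, 0, 0]]]}}

```text
time_s: 13.2
tool_pos: [0.5075, 0.0797, 0.3769]
orientation: [0.003, 1.0, -0.002, 0.018]
force: [0.0, -1.1, 0.3]
grip_width: 0.0851
```

```bash
cat > e.py <<'E'
from h import *
np.set_printoptions(precision=4,suppress=True)
o,p,M=st();print(p,M.round(3).tolist())
f=grab('wrist','w7.png')
for d in eyes.regions_of('wrist','blank0'):
    m=d['pixels'];c=f['pixels'][m].mean(0)
    pts=np.array([atz(f,(u,v),.03,True)[:2] for v,u in np.argwhere(m)])
    (cx,cy),wh,a=cv2.minAreaRect((pts*1000).astype(np.float32)); print(d['conf'],np.round(c),d['centre'],cx,cy,wh,a)
# model overlay
def line(a,b,col):
    P=[proj(f,np.array(a)+(np.array(b)-a)*t,True)*1.5625 for t in np.linspace(0,1,20)]
    cv2.polylines(im,[np.round(P).astype(int)],False,col,1)
im=cv2.resize(cv2.imread('pics/w7.png'),(800,600),interpolation=cv2.INTER_CUBIC)
ox,oy=.637,.05
for s in range(4):
    y=oy-.15+.1*s; line([ox-.05,y,.015],[ox+.08,y,.015],(0,0,255))
line([ox-.087,oy-.2,.052],[ox-.087,oy+.2,.052],(0,0,255))
line([ox-.055,oy-.2,.047],[ox-.055,oy+.2,.047],(0,255,255))
cv2.imwrite('pics/w7b.png',im)
E
python3 e.py
```

```text
[0.5075 0.0797 0.3769] [[0.999, -0.003, 0.036], [-0.003, -1.0, -0.007], [0.036, 0.007, -0.999]]
0.9 [ 84. 182. 175.] [186.2, 273.8] 283.92266845703125 207.1826171875 (129.081787109375, 52.28321838378906) 7.596003532409668
0.87 [216. 192. 154.] [177.9, 202.7] 431.6929626464844 205.22412109375 (46.63523483276367, 118.80096435546875) 86.75001525878906
0.79 [213. 187. 148.] [351.9, 206.4] 419.60076904296875 -102.65464782714844 (124.54840087890625, 49.73089599609375) 20.11911392211914
0.79 [ 86. 194. 188.] [100.3, 136.2] 549.3400268554688 355.954833984375 (43.4202995300293, 127.80760192871094) 12.81141471862793
0.79 [ 70. 159. 153.] [481.0, 221.7] 378.9632873535156 -437.4112548828125 (65.7567138671875, 133.449951171875) 18.40119743347168
0.72 [218. 193. 155.] [272.0, 207.9] 426.4190979003906 44.829917907714844 (48.577659606933594, 118.92948150634766) 71.3521957397461
0.52 [172. 168. 147.] [457.3, 36.6] 768.7169189453125 -350.3045959472656 (67.62052154541016, 213.6481475830078) 23.973201751708984
```

View pics/w7b.png

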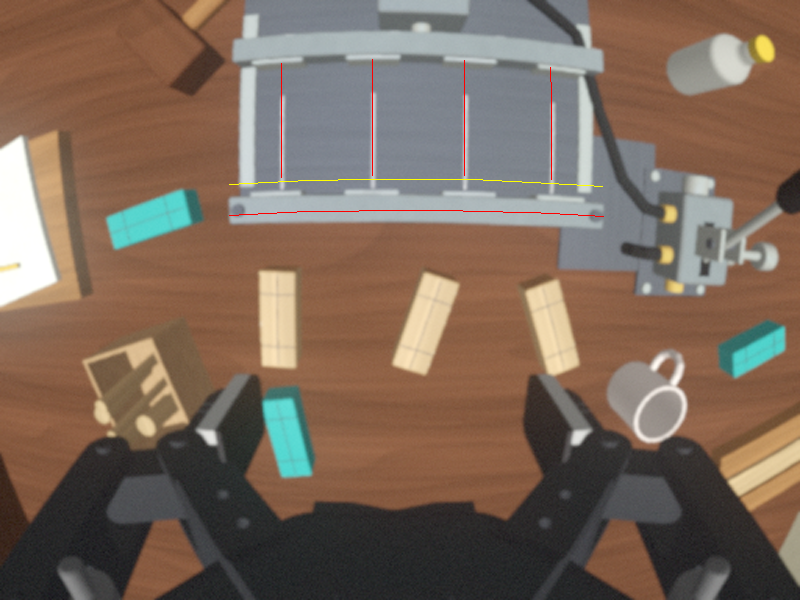

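The picture shows the jaw open and the lever leaning at (765,215), staying in the notch. The red station lines coincide with the bed lines, so y and yaw are right. The fence's real outer edge is at row 221 against my 211, so the clamp's x should be about 0.625. The blanks lie at (279,318), (427,322) and (551,326).

```bash
cat > e.py <<'E'
from h import *
plan([((.429,.203,.16),yawR(-3.3),8.5),((.429,.203,.06),yawR(-3.3),8.5)])
E
python3 e.py
```

```text
->  [0.429 0.203 0.16 ]
[8.5, [-1.73, -2.48, 4.26], [0.1, -0.4, 0.6]]
[8.5, [-1.73, -2.46, 4.28], [0.1, -0.4, 0.6]]
[8.5, [-1.73, -2.44, 4.29], [0.1, -0.4, 0.6]]
[8.5, [-1.72, -2.42, 4.31], [0.1, -0.4, 0.6]]
[8.5, [-1.72, -2.39, 4.32], [0.1, -0.4, 0.6]]
->  [0.429 0.203 0.06 ]
[8.5, [0.0, 0.0, 5.0], [0.0, 0.0, 0.0]]
[8.5, [0.0, 0.0, 5.0], [0.0, 0.0, 0.0]]
```

>>> {"method": "servo_tool", "body": {"deltas": [[8.5, [-1.7, -2.5, 4.3], [0, -0.4, 0.6]], [8.5, [-1.7, -2.5, 4.3], [0, -0.4, 0.6]], [8.5, [-1.7, -2.4, 4.3], [0, -0.4, 0.6]], [8.5, [-1.7, -2.4, 4.3], [0, -0.4, 0.6]], [8.5, [-1.7, -2.4, 4.3], [0, -0.4, 0.6]]]}}

```text
time_s: 13.92
tool_pos: [0.441, 0.1958, 0.1587]
orientation: [0.001, 0.999, -0.042, 0.008]
force: [0.1, -1.0, 0.3]
grip_width: 0.0852
```

>>> {"method": "servo_tool", "body": {"deltas": [[8.5, [0, 0, 4], [0, 0, 0]], [8.5, [0, 0, 2], [0, 0, 0]], [8.5, [0, 0, 0], [0, 0, 0]]]}}

```text
time_s: 14.3
tool_pos: [0.44, 0.1924, 0.0931]
orientation: [0.003, 0.999, -0.044, 0.004]
force: [0.1, -0.0, 0.5]
grip_width: 0.0849
```

```bash
cat > look.py <<'E'
from h import *
import sys
np.set_printoptions(precision=4,suppress=True)
o,p,M=st();print('tcp',p,'yaw',np.degrees(np.arctan2(M[1,0],M[0,0])),'zax',M[:,2],o['force'],o['grip_width'])
f=grab('wrist',sys.argv[1])
def blobs(f,fish,z):
    im=cv2.cvtColor(f['pixels'],cv2.COLOR_RGB2HSV)
    for d in eyes.regions_of('wrist' if fish else 'top','blank0'):
        m=d['pixels'];c=f['pixels'][m].mean(0)
        if c[0]<150: continue
        hull=cv2.findContours(m.astype(np.uint8),0,1)[0];h=max(hull,key=cv2.contourArea)[:,0]
        pts=np.array([atz(f,uv,z,fish)[:2] for uv in h])
        (cx,cy),wh,a=cv2.minAreaRect((pts*1000).astype(np.float32))
        if wh[0]<wh[1]: a-=90
        print('fish' if fish else 'top',round(d['conf'],2),d['centre'],round(cx,1),round(cy,1),np.round(wh),round(a,1))
if len(sys.argv)>2: z=float(sys.argv[2])
else: z=.04
blobs(f,True,z); blobs(grab('top'),False,z)
E
python3 look.py w8.png
```

```text
tcp [0.44   0.1924 0.0931] yaw -5.043536307505516 zax [ 0.0079 -0.0062 -0.9999] [ 0.1034 -0.0246  0.4549] 0.08494986363301958
fish 0.87 [230.8, 215.6] 432.9 206.6 [ 41. 115.] -3.0
fish 0.68 [424.4, 208.0] 429.3 55.3 [ 64. 110.] -18.5
top 0.87 [278.8, 215.0] 415.6 -106.1 [109.  40.] 17.0
top 0.7 [237.4, 212.5] 423.0 41.6 [ 41. 111.] -18.0
```

```bash
cat > e.py <<'E'
from h import *
plan([((.432,.205,.05),yawR(-3),8.5),((.432,.205,.010),yawR(-3),8.5)],step=4.5)
E
python3 e.py
```

```text
->  [0.432 0.205 0.05 ]
[8.5, [-0.59, -0.5, 2.29], [0.1, -0.4, -1.0]]
[8.5, [-0.57, -0.51, 2.3], [0.1, -0.4, -1.0]]
->  [0.432 0.205 0.01 ]
[8.5, [0.0, 0.0, 4.0], [0.0, 0.0, 0.0]]
```

>>> {"method": "servo_tool", "body": {"deltas": [[8.5, [-0.8, -0.8, 2.2], [0.2, -0.4, -1]], [8.5, [-0.5, -0.5, 2.0], [0.2, -0.4, -1]], [8.5, [0, 0, 2], [0, 0, 0]], [8.5, [0, 0, 0], [0, 0, 0]]], "newtons": 50}}

```text
time_s: 15.0
tool_pos: [0.4379, 0.2102, 0.0389]
orientation: [-0.005, 1.0, -0.027, 0.007]
force: [0.7, 0.1, 0.0]
grip_width: 0.0848
```

```bash
cat > e.py <<'E'
from h import *
o,p,M=st();print(p,o['force'])
plan([((.432,.205,.010),yawR(-3),8.5)],step=4.5)
E
python3 e.py
```

```text
[0.43794189 0.21018581 0.03893378] [0.71645775 0.05580792 0.02581965]
->  [0.432 0.205 0.01 ]
[8.5, [-0.61, 0.58, 2.88], [-0.6, -0.8, -0.1]]
```

>>> {"method": "servo_tool", "body": {"deltas": [[8.5, [-0.6, 0.5, 2.6], [-0.6, -0.8, 0]], [8.5, [0, 0, 0.5], [0, 0, 0]], [3, [0, 0, 0], [0, 0, 0]], [3, [0, 0, 0], [0, 0, 0]], [3, [0, 0, 0], [0, 0, 0]]]}}

```text
time_s: 15.62
tool_pos: [0.4396, 0.2087, 0.0145]
orientation: [-0.003, 1.0, -0.028, 0.007]
force: [0.1, -0.4, -0.5]
grip_width: 0.039
```

```bash
cat > e.py <<'E'
from h import *
o,p,M=st();print(p,o['force'],o['grip_width'],M.round(3).tolist())
plan([((.45,.203,.14),yawR(-1),3),((.629,.2005,.14),yawR(0),3),((.629,.2005,.06),yawR(0),3)],step=5.5)
E
python3 e.py
```

```text
[0.43956262 0.20868072 0.0145462 ] [ 0.05757845 -0.3751972  -0.50674107] 0.03896042105578251 [[0.998, -0.057, 0.014], [-0.057, -0.998, 0.005], [0.014, -0.006, -1.0]]
->  [0.45  0.203 0.14 ]
[3, [0.42, 0.14, -4.18], [-0.1, -0.3, -0.7]]
[3, [0.4, 0.16, -4.18], [-0.1, -0.3, -0.7]]
[3, [0.37, 0.17, -4.18], [-0.1, -0.3, -0.7]]
->  [0.629  0.2005 0.14  ]
[3, [4.48, -0.02, 0.0], [0.0, 0.0, -0.2]]
[3, [4.48, 0.0, 0.0], [0.0, 0.0, -0.2]]
[3, [4.48, 0.02, 0.0], [0.0, 0.0, -0.2]]
[3, [4.48, 0.04, 0.0], [0.0, 0.0, -0.2]]
->  [0.629  0.2005 0.06  ]
[3, [0.0, 0.0, 4.0], [0.0, 0.0, 0.0]]
[3, [0.0, 0.0, 4.0], [0.0, 0.0, 0.0]]
```

>>> {"method": "servo_tool", "body": {"deltas": [[3, [0.3, 0, -4.2], [0, -0.3, -0.7]], [3, [0.4, 0.2, -4.2], [0, -0.3, -0.7]], [3, [2.4, 0.2, -3], [0, -0.3, -0.7]], [3, [4.5, 0, 0], [0, 0, 0]], [3, [4.5, 0, 0], [0, 0, 0]]]}}

```text
time_s: 16.25
tool_pos: [0.5578, 0.2021, 0.1327]
orientation: [-0.002, 1.0, -0.006, -0.002]
force: [0.3, 0.6, -1.2]
grip_width: 0.0389
```

>>> {"method": "servo_tool", "body": {"deltas": [[3, [4.5, 0, 0], [0, 0, 0]], [3, [3, 0, 0], [0, 0, 0]], [3, [0, 0, 0], [0, 0, 0]]]}}

```text
time_s: 16.62
tool_pos: [0.6386, 0.1993, 0.1329]
orientation: [-0.002, 1.0, -0.008, -0.0]
force: [-0.0, 0.3, -1.3]
grip_width: 0.0392
```

```bash
cat > tgt.py <<'E'
from h import *
import sys
a=[float(v) for v in sys.argv[1:]]  # x y z yaw w [step]
o,p,M=st();print(p.round(4),np.round(o['force'],1),o['grip_width'],'yaw',np.degrees(np.arctan2(M[1,0],M[0,0])).round(1),M[:,2].round(3))
plan([(a[:3],yawR(a[3]),a[4])],step=a[5] if len(a)>5 else 4.5)
E
python3 tgt.py .638 .2005 .07 0 3
```

```text
[0.6386 0.1993 0.1329] [-0.   0.3 -1.3] 0.039161395835226126 yaw -1.0 [-0.     0.005 -1.   ]
->  [0.638  0.2005 0.07  ]
[3.0, [-0.03, -0.04, 3.15], [-0.1, 0.0, -0.5]]
[3.0, [-0.03, -0.05, 3.15], [-0.1, 0.0, -0.5]]
```

>>> {"method": "servo_tool", "body": {"deltas": [[3, [0.4, -0.1, 3.2], [0, 0, -0.6]], [3, [0, 0, 3.0], [0, 0, -0.5]], [3, [0, 0, 0], [0, 0, 0]]]}}

```text
time_s: 17.0
tool_pos: [0.6401, 0.2012, 0.0699]
orientation: [-0.003, 1.0, 0.002, -0.001]
force: [-0.5, 0.5, -1.5]
grip_width: 0.0395
```

```bash
python3 tgt.py .642 .2005 .031 0 3
```

```text
[0.6401 0.2012 0.0699] [-0.5  0.5 -1.5] 0.039497908424001096 yaw 0.2 [-0.002  0.005 -1.   ]
->  [0.642  0.2005 0.031 ]
[3.0, [0.19, 0.09, 3.89], [-0.3, 0.1, 0.2]]
```

>>> {"method": "servo_tool", "body": {"deltas": [[3, [0.2, 0, 2.0], [0, 0, 0.2]], [3, [0, 0, 1.6], [0, 0, 0]], [3, [0, 0, 0], [0, 0, 0]]]}}

```text
time_s: 17.38
tool_pos: [0.6424, 0.2023, 0.0341]
orientation: [-0.003, 1.0, 0.0, -0.0]
force: [-0.0, 0.5, -1.9]
grip_width: 0.0389
```

```bash
python3 tgt.py .642 .2005 .029 0 3; cat > ov.py <<'E'
from h import *
import sys
ox,oy=.625,.0505
f=grab('wrist',sys.argv[1])
im=cv2.resize(cv2.imread('pics/'+sys.argv[1]),(800,600),interpolation=cv2.INTER_CUBIC)
def line(a,b,col):
    P=[proj(f,np.array(a)+(np.array(b)-a)*t,True)*1.5625 for t in np.linspace(0,1,20)]
    cv2.polylines(im,[np.round(P).astype(int)],False,col,1)
for s in range(4):
    y=oy-.15+.1*s
    for dy in (-.027,.027): line([ox-.055,y+dy,.047],[ox+.083,y+dy,.047],(0,0,255))
line([ox-.087,oy-.2,.052],[ox-.087,oy+.2,.052],(0,0,255))
line([ox-.055,oy-.2,.047],[ox-.055,oy+.2,.047],(0,255,255))
line([ox+.083,oy-.2,.047],[ox+.083,oy+.2,.047],(0,255,255))
cv2.imwrite('pics/'+sys.argv[1],im)
E
python3 ov.py w9.png
```

```text
[0.6424 0.2023 0.0341] [-0.   0.5 -1.9] 0.03889974793467497 yaw 0.0 [-0.     0.006 -1.   ]
->  [0.642  0.2005 0.029 ]
[3.0, [-0.04, 0.19, 0.51], [-0.3, 0.0, 0.0]]
```

View pics/w9.png

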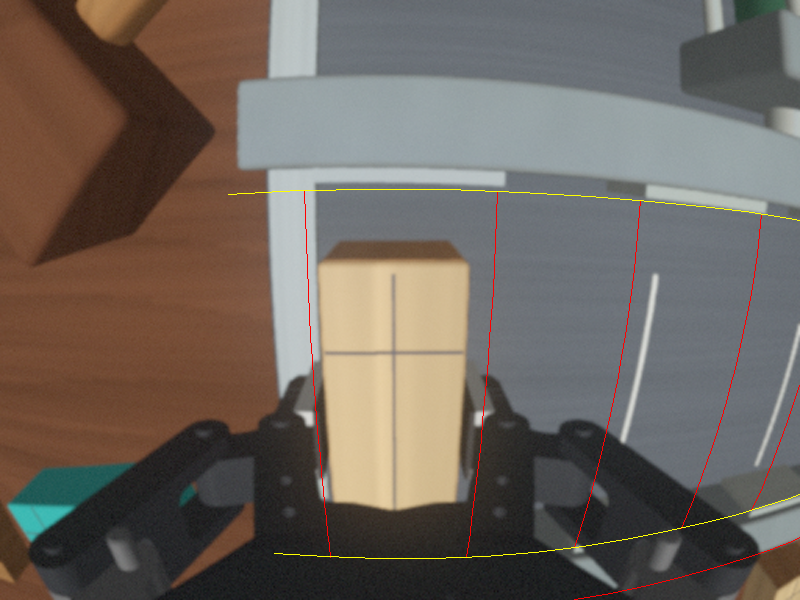

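The view shows blank A held in station 3, its centre line at column 393. The jaw pad spans columns 319–505 near row 180. I'll measure both in the same frame.

```bash
cat > e.py <<'E'
from h import *
np.set_printoptions(precision=4,suppress=True)
f=grab('wrist')
for nm,u,v,z in [('padL',319,185,.047),('padR',505,185,.047),('pad2L',646,196,.047),('pad2R',768,211,.047),('line2a',655,275,.015),('line2b',622,440,.015),('line1a',800,322,.015),('bl mid',393,275,.0596),('bl mid2',394,500,.0596),('bl cross',393,352,.0596),('blTL',320,262,.0596),('blTR',470,262,.0596),('jawtop L',239,168,.052)]:
    print(nm,atz(f,(u*.64,v*.64),z,True))
E
python3 e.py
```

```text
padL [0.7099 0.2236 0.047 ]
padR [0.7103 0.1712 0.047 ]
pad2L [0.7099 0.125  0.047 ]
pad2R [0.7098 0.0693 0.047 ]
line2a [0.678  0.0984 0.015 ]
line2b [0.6017 0.0994 0.015 ]
line1a [ 0.6564 -0.0019  0.015 ]
bl mid [0.6868 0.2028 0.0596]
bl mid2 [0.6127 0.2024 0.0596]
bl cross [0.6652 0.2027 0.0596]
blTL [0.6903 0.2218 0.0596]
blTR [0.6903 0.1827 0.0596]
jawtop L [0.7157 0.2455 0.052 ]
```

>>> {"method": "servo_tool", "body": {"deltas": [[3, [-0.3, 0.55, 0], [0, 0, 0]], [3, [0, 0, 0.5], [0, 0, 0]], [3, [0, 0, 0], [0, 0, 0]]]}}

```text
time_s: 17.85
tool_pos: [0.642, 0.1972, 0.0323]
orientation: [-0.004, 1.0, 0.0, 0.003]
force: [0.1, 0.4, -1.3]
grip_width: 0.0389
```

```bash
python3 tgt.py .64 .1975 .029 0 3
```

```text
[0.642  0.1972 0.0323] [ 0.1  0.4 -1.3] 0.03885389147187832 yaw 0.0 [ 0.006  0.008 -1.   ]
->  [0.64   0.1975 0.029 ]
[3.0, [-0.2, -0.03, 0.33], [-0.4, -0.3, 0.0]]
```

>>> {"method": "servo_tool", "body": {"deltas": [[3, [-0.3, 0, 0.5], [-0.4, -0.3, 0]], [3, [0, 0, 0.1], [0, 0, 0]], [7, [0, 0, 0], [0, 0, 0]], [7, [0, 0, 0], [0, 0, 0]], [7, [0, 0, -1], [0, 0, 0]]]}}

```text
time_s: 18.48
tool_pos: [0.6402, 0.1976, 0.0387]
orientation: [-0.0, 1.0, 0.0, 0.001]
force: [-0.2, 0.5, 0.1]
grip_width: 0.0698
```

>>> {"method": "servo_tool", "body": {"deltas": [[7, [0, 0, -5], [0, 0, 0]], [8.5, [-1, 1.5, -5], [0, 0, 2]], [8.5, [-5, 4, 0], [0, 0, 4]], [8.5, [-5, 4, 0], [0, 0, 6]], [8.5, [-5, 4, 0], [0, 0, 6]]]}}

```text
time_s: 19.1
tool_pos: [0.4722, 0.0849, 0.145]
orientation: [-0.004, 0.987, -0.159, 0.007]
force: [-0.4, 0.8, 1.6]
grip_width: 0.0854
```

```bash
python3 look.py w10.png; python3 tgt.py .425 .044 .09 -18 8.5
```

```text
tcp [0.4722 0.0849 0.145 ] yaw -18.3407637004442 zax [ 0.0147  0.0065 -0.9999] [-0.383   0.8104  1.5642] 0.08540271926218194
fish 0.89 [438.0, 176.0] 423.7 -94.8 [125.  53.] 20.2
fish 0.79 [310.7, 220.2] 429.9 45.1 [ 45. 116.] -18.2
fish 0.63 [84.6, 75.8] 636.2 196.6 [124.  60.] 0.2
top 0.79 [280.2, 214.0] 417.7 -103.0 [111.  45.] 18.2
top 0.74 [185.9, 152.3] 629.8 194.5 [ 43. 118.] -3.4
top 0.37 [239.6, 211.1] 427.6 27.1 [13. 27.] -0.9
[0.4709 0.0848 0.1437] [ 0.4  0.3 -0.2] 0.08473172335585345 yaw -18.1 [ 0.011  0.005 -1.   ]
->  [0.425 0.044 0.09 ]
[8.5, [-1.57, 2.67, 2.65], [-0.2, -0.3, -0.1]]
[8.5, [-1.56, 2.66, 2.67], [-0.2, -0.3, -0.1]]
```

>>> {"method": "servo_tool", "body": {"deltas": [[8.5, [-1.6, 2.7, 2.7], [-0.2, -0.3, 0]], [8.5, [-1.5, 2.6, 2.7], [-0.2, -0.3, 0]], [8.5, [0, 0, 3], [0, 0, 0]], [8.5, [0, 0, 0], [0, 0, 0]]]}}

```text
time_s: 19.8
tool_pos: [0.438, 0.0492, 0.063]
orientation: [-0.005, 0.988, -0.154, 0.008]
force: [-0.8, 0.1, -0.0]
grip_width: 0.0854
```

```bash
python3 tgt.py .427 .044 .012 -18 8.5;python3 look.py w11.png
```

```text
[0.438  0.0492 0.063 ] [-0.8  0.1 -0. ] 0.08542415455494931 yaw -17.8 [ 0.018  0.008 -1.   ]
->  [0.427 0.044 0.012]
[8.5, [-0.48, 0.45, 2.54], [-0.4, -0.4, 0.1]]
[8.5, [-0.46, 0.43, 2.54], [-0.4, -0.4, 0.1]]
tcp [0.438  0.0492 0.063 ] yaw -17.75178648312545 zax [ 0.0181  0.0076 -0.9998] [-0.7974  0.0601 -0.0381] 0.08542415455494931
fish 0.8 [267.1, 228.4] 428.1 42.8 [ 40. 114.] -18.2
fish 0.57 [454.0, 173.6] 422.6 -94.4 [123.  53.] 20.0
top 0.88 [276.9, 214.5] 416.6 -103.2 [108.  44.] 23.9
top 0.82 [183.5, 150.8] 633.5 195.8 [ 47. 117.] -0.1
top 0.49 [136.0, 239.6] 342.5 376.7 [152. 137.] 16.4
```

>>> {"method": "servo_tool", "body": {"deltas": [[8.5, [-0.6, 0.5, 2.5], [-0.4, -0.4, 0]], [8.5, [-0.6, 0.5, 2.4], [-0.4, -0.4, 0]], [8.5, [0, 0, 0], [0, 0, 0]]]}}

```text
time_s: 20.38
tool_pos: [0.4327, 0.0452, 0.0195]
orientation: [-0.001, 0.988, -0.154, 0.008]
force: [0.1, 0.2, 0.1]
grip_width: 0.085
```

```bash
python3 tgt.py .428 .043 .012 -18 8.5
```

```text
[0.4327 0.0452 0.0195] [0.1 0.2 0.1] 0.0849513001087494 yaw -17.7 [ 0.017 -0.001 -1.   ]
->  [0.428 0.043 0.012]
[8.5, [-0.39, 0.36, 0.74], [-0.3, -0.9, 0.3]]
```

>>> {"method": "servo_tool", "body": {"deltas": [[8.5, [-0.4, 0.3, 0.6], [0, -0.9, 0.3]], [3, [0, 0, 0], [0, 0, 0]], [3, [0, 0, 0], [0, 0, 0]], [3, [0, 0, 0], [0, 0, 0]], [3, [0, 0, 0], [0, 0, 0]]]}}

```text
time_s: 21.0
tool_pos: [0.4325, 0.0443, 0.017]
orientation: [-0.003, 0.988, -0.157, 0.004]
force: [-0.2, -0.0, -1.8]
grip_width: 0.0389
```

```bash
cat > e.py <<'E'
from h import *
o,p,M=st();print(p,o['force'],o['grip_width'],M[:,2])
plan([((.47,.03,.13),yawR(-10),3),((.638,-.002,.13),yawR(0),3)],step=5.5)
E
python3 e.py
```

```text
[0.43253754 0.04429205 0.01700105] [-0.24801198 -0.00729206 -1.83455658] 0.03893625433117464 [ 0.0096715   0.00545577 -0.99993835]
->  [0.47 0.03 0.13]
[3, [1.36, 0.04, -3.76], [-0.1, -0.2, -2.7]]
[3, [1.35, 0.11, -3.76], [-0.1, -0.2, -2.7]]
[3, [1.33, 0.18, -3.76], [-0.1, -0.2, -2.7]]
->  [ 0.638 -0.002  0.13 ]
[3, [4.28, 0.06, 0.0], [0.0, 0.0, -2.5]]
[3, [4.27, 0.24, 0.0], [0.0, 0.0, -2.5]]
[3, [4.25, 0.43, 0.0], [0.0, 0.0, -2.5]]
[3, [4.23, 0.62, 0.0], [0.0, 0.0, -2.5]]
```

>>> {"method": "servo_tool", "body": {"deltas": [[3, [0, 0, -4.2], [0, -0.2, -2.7]], [3, [1.4, 0.1, -4.2], [0, -0.2, -2.7]], [3, [2.5, 0.2, -3.2], [0, -0.2, -2.7]], [3, [4.2, 0.1, 0], [0, 0, -2.5]], [3, [4.2, 0.2, 0], [0, 0, -2.5]]]}}

```text
time_s: 21.62
tool_pos: [0.5479, 0.0163, 0.1328]
orientation: [-0.003, 0.999, -0.037, -0.005]
force: [-0.5, 0.4, -1.1]
grip_width: 0.039
```

>>> {"method": "servo_tool", "body": {"deltas": [[3, [4.2, 0.4, 0], [0, 0, -2.5]], [3, [4.2, 0.6, 0], [0, 0, -2.5]], [3, [0, 0, 0], [0, 0, 0]]]}}

```text
time_s: 22.0
tool_pos: [0.6352, 0.0, 0.1299]
orientation: [-0.003, 1.0, 0.007, -0.005]
force: [0.4, 1.6, -1.8]
grip_width: 0.0392
```

```bash
python3 tgt.py .639 -.002 .06 0 3
```

```text
[0.6352 0.     0.1299] [ 0.4  1.6 -1.8] 0.03915701739492505 yaw 0.8 [-0.011  0.007 -1.   ]
->  [ 0.639 -0.002  0.06 ]
[3.0, [0.23, 0.13, 3.49], [-0.2, 0.3, 0.4]]
[3.0, [0.21, 0.11, 3.49], [-0.2, 0.3, 0.4]]
```

>>> {"method": "servo_tool", "body": {"deltas": [[3, [0.3, 0.2, 3.4], [-0.2, 0.3, 0.4]], [3, [0.2, 0.1, 2.6], [-0.2, 0.3, 0.4]], [3, [0, 0, 0], [0, 0, 0]]]}}

```text
time_s: 22.38
tool_pos: [0.6364, -0.0019, 0.0666]
orientation: [-0.0, 1.0, -0.0, -0.003]
force: [-0.1, 0.1, -1.1]
grip_width: 0.039
```

```bash
python3 tgt.py .639 -.002 .032 0 3; cat > meas.py <<'E'
# bed white line(s) and held blank top: edges from the wrist picture
from h import *
np.set_printoptions(precision=4,suppress=True)
import sys
f=grab('wrist',sys.argv[1]);ztop=float(sys.argv[2])
for d in eyes.regions_of('wrist','blank0'):
    m=d['pixels'];c=f['pixels'][m].mean(0)
    if c[0]<150 or abs(d['centre'][0]-256)>60: continue
    for row in range(170,300,20):
        us=np.flatnonzero(m[row]); 
        if len(us): print(row,us.min(),us.max(),'y',atz(f,(us.min(),row),ztop,True)[1].round(4),atz(f,(us.max()+1,row),ztop,True)[1].round(4))
E
python3 meas.py w12.png .08
```

```text
[ 0.6364 -0.0019  0.0666] [-0.1  0.1 -1.1] 0.03896051220351435 yaw -0.1 [-0.005  0.    -1.   ]
->  [ 0.639 -0.002  0.032]
[3.0, [0.28, 0.01, 3.46], [0.0, 0.3, -0.1]]
170 205 299 y 0.0191 -0.0233
190 207 297 y 0.0186 -0.0227
210 207 296 y 0.019 -0.0227
230 207 296 y 0.0196 -0.0232
250 209 294 y 0.0192 -0.0228
270 210 293 y 0.0194 -0.023
290 211 292 y 0.0197 -0.0233
```

>>> {"method": "servo_tool", "body": {"deltas": [[3, [0.4, 0, 1.7], [0, 0, 0]], [3, [0.2, 0, 1.6], [0, 0, 0]], [3, [0, 0, 0.4], [0, 0, 0]], [3, [0, 0, 0], [0, 0, 0]]]}}

```text
time_s: 22.98
tool_pos: [0.6471, -0.0014, 0.0327]
orientation: [-0.0, 1.0, -0.0, 0.002]
force: [-0.5, 0.1, -1.5]
grip_width: 0.0391
```

```bash
python3 tgt.py .639 -.002 .032 0 3
```

```text
[ 0.6471 -0.0014  0.0327] [-0.5  0.1 -1.5] 0.0390988360170779 yaw -0.1 [ 0.004  0.    -1.   ]
->  [ 0.639 -0.002  0.032]
[3.0, [-0.81, 0.06, 0.07], [0.0, -0.3, -0.1]]
```

>>> {"method": "servo_tool", "body": {"deltas": [[3, [-0.6, 0.1, 0], [0, 0, 0]], [3, [0, 0, 0.2], [0, 0, 0]], [7, [0, 0, 0], [0, 0, 0]], [7, [0, 0, 0], [0, 0, 0]], [7, [0, 0, -1], [0, 0, 0]]]}}

```text
time_s: 23.6
tool_pos: [0.6411, -0.0026, 0.0431]
orientation: [0.0, 1.0, -0.001, 0.003]
force: [-0.0, 0.3, 0.1]
grip_width: 0.0698
```

>>> {"method": "servo_tool", "body": {"deltas": [[7, [0, 0, -5], [0, 0, 0]], [8.5, [-1, 0.5, -5], [0, 0, -2]], [8.5, [-5, 2.5, 0], [0, 0, -6]], [8.5, [-5, 2.5, 0], [0, 0, -6]], [8.5, [-5, 2.5, 0], [0, 0, -6]]]}}

```text
time_s: 24.22
tool_pos: [0.4984, -0.1001, 0.1513]
orientation: [0.001, 0.983, 0.183, 0.01]
force: [-0.1, -1.4, 1.0]
grip_width: 0.0854
```

```bash
python3 look.py w13.png; python3 tgt.py .42 -.101 .09 20 8.5
```

```text
tcp [ 0.4984 -0.1001  0.1513] yaw 21.133086795966836 zax [ 0.0211  0.001  -0.9998] [-0.0843 -1.4193  0.9996] 0.08536413035073176
fish 0.88 [223.3, 254.8] 424.8 -101.3 [121.  41.] 20.7
fish 0.73 [194.3, 34.7] 616.2 -2.4 [51. 77.] -0.4
fish 0.57 [28.9, 18.0] 595.4 194.8 [39. 79.] -87.9
top 0.8 [247.6, 150.5] 631.7 -4.3 [114.  40.] 1.2
top 0.72 [183.9, 151.5] 630.8 194.4 [124.  47.] 1.9
top 0.66 [271.8, 207.4] 438.9 -79.2 [20. 53.] -1.4
[ 0.4981 -0.1012  0.1505] [-0.  -0.3 -0.2] 0.08498080731748278 yaw 20.6 [ 0.019  0.001 -1.   ]
->  [ 0.42  -0.101  0.09 ]
[8.5, [-2.47, -0.94, 1.97], [0.1, -0.3, 0.2]]
[8.5, [-2.46, -0.92, 1.98], [0.1, -0.3, 0.2]]
[8.5, [-2.45, -0.91, 2.0], [0.1, -0.3, 0.2]]
```

>>> {"method": "servo_tool", "body": {"deltas": [[8.5, [-2.6, -1, 2.0], [0, -0.3, 0]], [8.5, [-2.6, -1, 2.0], [0, -0.3, 0]], [8.5, [-2.6, -1, 2.0], [0, -0.3, 0]], [8.5, [-0.3, 0, 2], [0, 0, 0]], [8.5, [0, 0, 0], [0, 0, 0]]]}}

```text
time_s: 25.05
tool_pos: [0.4222, -0.0951, 0.0717]
orientation: [0.003, 0.983, 0.184, 0.009]
force: [0.8, -0.3, 0.7]
grip_width: 0.0852
```

```bash
python3 look.py w14.png; python3 tgt.py .42 -.101 .014 20.5 8.5
```

```text
tcp [ 0.4222 -0.0951  0.0717] yaw 21.203401943114343 zax [ 0.0193 -0.0027 -0.9998] [ 0.816  -0.3459  0.6501] 0.08520269882779008
fish 0.89 [263.7, 218.2] 420.5 -103.1 [113.  40.] 20.3
top 0.94 [245.5, 149.9] 631.5 -3.8 [115.  42.] 2.2
top 0.6 [183.9, 151.2] 630.0 197.4 [ 51. 117.] -0.1
[ 0.424  -0.0962  0.0734] [ 0.7  0.2 -0. ] 0.08506482702755881 yaw 21.1 [ 0.023 -0.004 -1.   ]
->  [ 0.42  -0.101  0.014]
[8.5, [-0.33, 0.11, 2.97], [0.4, -0.6, 0.3]]
[8.5, [-0.3, 0.13, 2.97], [0.4, -0.6, 0.3]]
```

>>> {"method": "servo_tool", "body": {"deltas": [[8.5, [-0.5, 0.3, 3], [0.4, -0.6, 0.3]], [8.5, [-0.4, 0.3, 2.6], [0.4, -0.6, 0.3]], [8.5, [0, 0, 0], [0, 0, 0]]]}}

```text
time_s: 25.62
tool_pos: [0.4248, -0.1061, 0.0197]
orientation: [0.001, 0.984, 0.178, 0.004]
force: [0.3, -0.1, 0.2]
grip_width: 0.0852
```

```bash
python3 tgt.py .42 -.103 .014 20.3 8.5
```

```text
[ 0.4248 -0.1061  0.0197] [ 0.3 -0.1  0.2] 0.08521945557965233 yaw 20.5 [ 0.008 -0.001 -1.   ]
->  [ 0.42  -0.103  0.014]
[8.5, [-0.35, -0.46, 0.57], [0.2, -0.4, 0.2]]
```

>>> {"method": "servo_tool", "body": {"deltas": [[8.5, [-0.4, -0.4, 0.5], [0, -0.4, 0]], [3, [0, 0, 0], [0, 0, 0]], [3, [0, 0, 0], [0, 0, 0]], [3, [0, 0, 0], [0, 0, 0]], [3, [0, 0, 0], [0, 0, 0]]]}}

```text
time_s: 26.25
tool_pos: [0.4233, -0.1036, 0.0182]
orientation: [0.003, 0.984, 0.179, 0.004]
force: [-0.8, -0.2, -1.3]
grip_width: 0.039
```

```bash
cat > e.py <<'E'
from h import *
o,p,M=st();print(p,o['force'],o['grip_width'],M[:,2])
plan([((.47,-.103,.13),yawR(10),3),((.638,-.102,.13),yawR(0),3)],step=5.5)
E
python3 e.py
```

```text
[ 0.42334005 -0.10364479  0.01823845] [-0.83347124 -0.21597129 -1.33822861] 0.03900857523965239 [ 0.00875674 -0.00548535 -0.99994661]
->  [ 0.47  -0.103  0.13 ]
[3, [1.49, 0.56, -3.71], [0.1, -0.1, 3.5]]
[3, [1.51, 0.46, -3.72], [0.1, -0.1, 3.5]]
[3, [1.53, 0.35, -3.72], [0.1, -0.1, 3.5]]
->  [ 0.638 -0.102  0.13 ]
[3, [4.14, 0.7, 0.0], [0.0, 0.0, 2.5]]
[3, [4.17, 0.52, 0.0], [0.0, 0.0, 2.5]]
[3, [4.19, 0.34, 0.0], [0.0, 0.0, 2.5]]
[3, [4.2, 0.16, 0.0], [0.0, 0.0, 2.5]]
```

>>> {"method": "servo_tool", "body": {"deltas": [[3, [0, 0, -4.2], [0, 0, 3.5]], [3, [1.5, 0.5, -4.2], [0, 0, 3.5]], [3, [3, 0.4, -3.2], [0, 0, 3.5]], [3, [4.2, 0.6, 0], [0, 0, 2.5]], [3, [4.2, 0.5, 0], [0, 0, 2.5]]]}}

```text
time_s: 26.88
tool_pos: [0.5492, -0.0997, 0.1354]
orientation: [0.003, 0.999, 0.039, -0.001]
force: [-0.0, -0.1, -2.1]
grip_width: 0.039
```

>>> {"method": "servo_tool", "body": {"deltas": [[3, [4.2, 0.3, 0], [0, 0, 2.5]], [3, [4.0, 0.2, 0], [0, 0, 2.5]], [3, [0, 0, 0], [0, 0, 0]]]}}

```text
time_s: 27.25
tool_pos: [0.6355, -0.0997, 0.1338]
orientation: [0.002, 1.0, -0.006, -0.0]
force: [-0.2, -0.0, -1.2]
grip_width: 0.0388
```

```bash
python3 tgt.py .637 -.102 .06 0 3
```

```text
[ 0.6355 -0.0997  0.1338] [-0.2 -0.  -1.2] 0.038767397538144 yaw -0.7 [-0.001 -0.004 -1.   ]
->  [ 0.637 -0.102  0.06 ]
[3.0, [0.08, 0.1, 3.69], [0.1, 0.0, -0.4]]
[3.0, [0.08, 0.11, 3.69], [0.1, 0.0, -0.4]]
```

>>> {"method": "servo_tool", "body": {"deltas": [[3, [0.1, 0.2, 3.5], [0.1, 0, -0.4]], [3, [0.1, 0.1, 2.8], [0.1, 0, -0.4]], [3, [0, 0, 0], [0, 0, 0]]]}}

```text
time_s: 27.62
tool_pos: [0.6339, -0.1032, 0.068]
orientation: [0.0, 1.0, 0.001, -0.003]
force: [-0.3, -0.4, -0.7]
grip_width: 0.0388
```

```bash
python3 tgt.py .637 -.102 .033 0 3; python3 meas.py w15.png .085
```

```text
[ 0.6339 -0.1032  0.068 ] [-0.3 -0.4 -0.7] 0.03880838969748427 yaw 0.1 [-0.006 -0.001 -1.   ]
->  [ 0.637 -0.102  0.033]
[3.0, [0.34, -0.12, 3.49], [0.0, 0.4, 0.1]]
170 207 299 y -0.0835 -0.1238
190 206 298 y -0.0828 -0.1237
210 207 297 y -0.0828 -0.1238
230 208 296 y -0.0828 -0.1238
250 210 293 y -0.0832 -0.123
270 211 293 y -0.083 -0.1237
290 212 292 y -0.0828 -0.124
```

Blank centre y is -0.1033. I'll shift it by about 1 mm and lower it.

>>> {"method": "servo_tool", "body": {"deltas": [[3, [0.4, -0.1, 1.7], [0, 0.4, 0]], [3, [0, 0, 1.5], [0, 0, 0]], [3, [0, 0, 0.3], [0, 0, 0]], [3, [0, 0, 0], [0, 0, 0]]]}}

```text
time_s: 28.22
tool_pos: [0.6428, -0.1022, 0.0368]
orientation: [0.001, 1.0, 0.001, 0.006]
force: [0.4, 0.2, -1.1]
grip_width: 0.0388
```

```bash
python3 tgt.py .637 -.102 .033 0 3
```

```text
[ 0.6428 -0.1022  0.0368] [ 0.4  0.2 -1.1] 0.03883714856301726 yaw 0.1 [ 0.012 -0.002 -1.   ]
->  [ 0.637 -0.102  0.033]
[3.0, [-0.58, -0.02, 0.37], [0.1, -0.7, 0.1]]
```

>>> {"method": "servo_tool", "body": {"deltas": [[3, [-0.4, 0, 0.4], [0, -0.7, 0]], [3, [0, 0, 0.2], [0, 0, 0]], [7, [0, 0, 0], [0, 0, 0]], [7, [0, 0, 0], [0, 0, 0]], [7, [0, 0, -1], [0, 0, 0]]]}}

```text
time_s: 28.85
tool_pos: [0.6394, -0.1022, 0.0436]
orientation: [0.001, 1.0, 0.001, -0.0]
force: [-0.6, -0.4, 0.4]
grip_width: 0.0703
```

>>> {"method": "servo_tool", "body": {"deltas": [[7, [0, 0, -5], [0, 0, 0]], [8.5, [-2, 0, -6], [0, 0, 0]], [8.5, [-3, -3, -6], [0, 0, 0]], [8.5, [-3, -3, -6], [0, 0, 0]], [8.5, [-3, -3, -6], [0, 0, 0]]]}}

```text
time_s: 29.48
tool_pos: [0.542, -0.0277, 0.3093]
orientation: [0.001, 1.0, -0.002, -0.002]
force: [0.8, -0.2, -0.1]
grip_width: 0.0849
```

>>> {"method": "servo_tool", "body": {"deltas": [[8.5, [0, 0, 0], [0, 0, 0]], [8.5, [0, 0, 0], [0, 0, 0]]]}}

```text
time_s: 29.72
tool_pos: [0.5435, -0.0245, 0.3163]
orientation: [0.002, 1.0, 0.001, 0.004]
force: [-0.4, -0.2, -1.2]
grip_width: 0.0851
```

```bash
sed -i 's/ox,oy=.*/ox,oy=.627,.048/' ov.py; python3 look.py w16.png .055; python3 ov.py w17.png
```

```text
tcp [ 0.5435 -0.0245  0.3163] yaw 0.06291489275386289 zax [ 0.0082 -0.0048 -1.    ] [-0.3897 -0.1942 -1.2023] 0.08510969113459026
fish 0.92 [236.3, 97.4] 634.3 -3.1 [ 41. 112.] -0.3
fish 0.78 [105.0, 108.3] 633.6 188.2 [111.  57.] 1.0
fish 0.67 [307.6, 96.1] 635.6 -99.3 [110.  44.] 0.5
fish 0.35 [210.3, 39.7] 723.0 47.3 [390.  46.] 89.3
top 0.88 [185.6, 151.6] 626.8 193.4 [ 46. 116.] -0.1
top 0.48 [336.8, 116.9] 744.5 -302.0 [59. 96.] -37.9
```

View pics/w17.png

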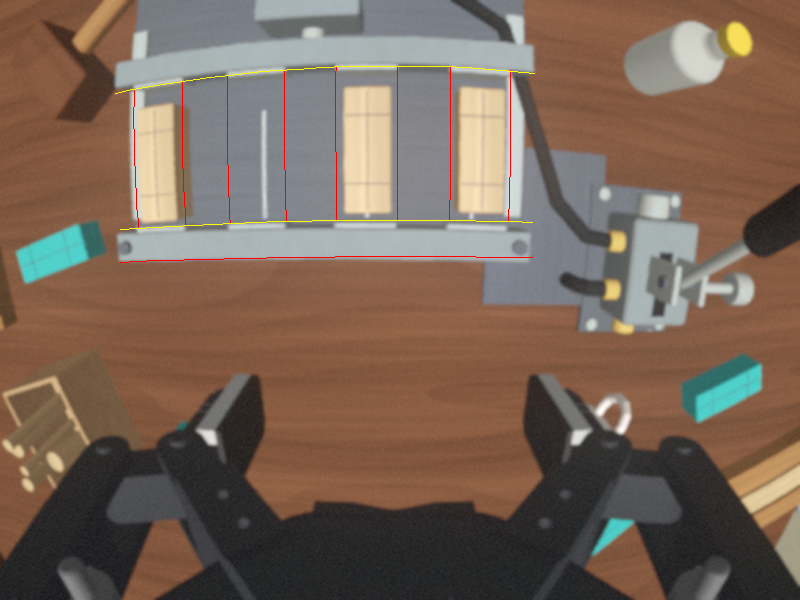

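The view shows all three blanks square in stations 0, 1 and 3, at (482,150), (367,150) and (157,163), inside the pad lines. The jaw is open and the lever is in float. Now I bring the lever back.

>>> {"method": "servo_tool", "body": {"deltas": [[8.5, [1, 5, -2], [0, 0, 0]], [8.5, [1, 5.5, -1.5], [0, 0, 0]], [8.5, [1, 5.5, 0], [0, 0, 0]], [8.5, [1, 5.5, 0], [0, 0, 0]], [8.5, [1, 5, 0], [0, 0, 0]]], "newtons": 70}}

```text
time_s: 30.6
tool_pos: [0.5955, -0.2914, 0.3432]
orientation: [-0.001, 1.0, 0.006, -0.003]
force: [0.4, -0.1, -0.4]
grip_width: 0.0851
```

>>> {"method": "servo_tool", "body": {"deltas": [[8.5, [0, 0, 0], [0, 0, 0]]]}}

```text
time_s: 30.72
tool_pos: [0.5933, -0.2994, 0.34]
orientation: [-0.0, 1.0, 0.0, -0.005]
force: [-0.2, -0.2, -0.5]
grip_width: 0.0851
```

```bash
python3 tgt.py .605 -.285 .26 0 8.5; cat > e.py <<'E'
from h import *
f=grab('wrist')
for d in eyes.regions_of('wrist','lever_grip'): print(d['conf'],d['centre'],d['pixels'].sum(),atz(f,d['centre'],.24,True))
E
python3 e.py
```

```text
[ 0.5933 -0.2994  0.34  ] [-0.2 -0.2 -0.5] 0.08507176809298965 yaw 0.0 [-0.01   0.001 -1.   ]
->  [ 0.605 -0.285  0.26 ]
[8.5, [0.63, -0.72, 3.99], [0.0, 0.3, 0.0]]
[8.5, [0.61, -0.72, 4.0], [0.0, 0.3, 0.0]]
0.61 [236.1, 174.6] 1755 [ 0.60880144 -0.28607412  0.24      ]
```

>>> {"method": "servo_tool", "body": {"deltas": [[8.5, [0.6, -0.7, 4], [0, 0.3, 0]], [8.5, [0.6, -0.7, 4], [0, 0.3, 0]], [8.5, [0, 0, 0], [0, 0, 0]]]}}

```text
time_s: 31.2
tool_pos: [0.6079, -0.2714, 0.2591]
orientation: [-0.004, 1.0, 0.008, 0.001]
force: [-0.6, 0.5, 0.1]
grip_width: 0.0851
```

```bash
python3 tgt.py .605 -.285 .213 0 8.5
```

```text
[ 0.6079 -0.2714  0.2591] [-0.6  0.5  0.1] 0.08506508453127101 yaw 0.9 [ 0.003  0.008 -1.   ]
->  [ 0.605 -0.285  0.213]
[8.5, [-0.16, 0.69, 2.3], [-0.2, -0.1, 0.5]]
[8.5, [-0.15, 0.69, 2.3], [-0.2, -0.1, 0.5]]
```

>>> {"method": "servo_tool", "body": {"deltas": [[8.5, [-0.1, 0.7, 2.3], [-0.2, 0, 0.5]], [8.5, [-0.1, 0.6, 2.1], [-0.2, 0, 0.5]], [8.5, [0, 0, 0], [0, 0, 0]], [2.5, [0, 0, 0], [0, 0, 0]], [2.5, [0, 0, 0], [0, 0, 0]]]}}

```text
time_s: 31.82
tool_pos: [0.6107, -0.2824, 0.2218]
orientation: [0.001, 1.0, 0.001, 0.006]
force: [-0.5, 0.1, 0.1]
grip_width: 0.0513
```

>>> {"method": "servo_tool", "body": {"deltas": [[2.5, [0, 0, 0], [0, 0, 0]], [2.5, [0, 0, 0], [0, 0, 0]], [2.5, [-2, 0, -0.4], [0, 0, 0]]]}}

```text
time_s: 32.2
tool_pos: [0.6032, -0.2855, 0.2282]
orientation: [0.005, 1.0, 0.001, 0.023]
force: [28.4, -6.1, -13.0]
grip_width: 0.0303
```

>>> {"method": "servo_tool", "body": {"deltas": [[2.5, [-2.2, 0, -0.3], [0, 0, 0]]]}}

```text
time_s: 32.33
tool_pos: [0.5874, -0.2854, 0.2338]
orientation: [0.006, 1.0, 0.001, 0.03]
force: [7.5, -0.7, 3.3]
grip_width: 0.0303
```

>>> {"method": "servo_tool", "body": {"deltas": [[2.5, [-2.0, 0, -0.4], [0, 0, 0]]]}}

```text
time_s: 32.45
tool_pos: [0.5706, -0.2853, 0.2386]
orientation: [0.006, 0.999, -0.001, 0.035]
force: [0.2, -0.4, 2.0]
grip_width: 0.0301
```

>>> {"method": "servo_tool", "body": {"deltas": [[2.5, [-1.8, 0, -0.3], [0, 0, 0]]]}}

```text
time_s: 32.58
tool_pos: [0.5522, -0.285, 0.2413]
orientation: [0.006, 0.999, -0.001, 0.036]
force: [-0.0, 0.1, 4.0]
grip_width: 0.0297
```

>>> {"method": "servo_tool", "body": {"deltas": [[2.5, [-1.2, 0, 0], [0, 0, 0]], [2.5, [-0.8, 0, 0], [0, 0, 0]], [2.5, [-0.6, 0, 0], [0, 0, 0]]]}}

```text
time_s: 32.95
tool_pos: [0.5253, -0.2846, 0.242]
orientation: [0.005, 0.999, -0.005, 0.038]
force: [1.9, 0.4, 1.4]
grip_width: 0.0287
```

>>> {"method": "servo_tool", "body": {"deltas": [[2.5, [-1.2, 0, 0], [0, 0, 0]], [2.5, [0, 0, 0], [0, 0, 0]]]}}

```text
time_s: 33.2
tool_pos: [0.515, -0.2847, 0.2405]
orientation: [0.007, 0.999, -0.002, 0.041]
force: [-5.2, 0.5, 6.1]
grip_width: 0.025
```

>>> {"method": "servo_tool", "body": {"deltas": [[6, [0, 0, 0], [0, 0, 0]], [8.5, [0, 0, 0], [0, 0, 0]], [8.5, [0, 0, 0], [0, 0, 0]], [8.5, [-0.3, 0, -5], [0, 1.5, 0]], [8.5, [-2, -1, -5], [0, 1.5, 0]]]}}

```text
time_s: 33.83
tool_pos: [0.4796, -0.2709, 0.3309]
orientation: [0.003, 0.998, 0.002, 0.06]
force: [0.5, -0.5, -0.1]
grip_width: 0.0848
```

>>> {"method": "servo_tool", "body": {"deltas": [[8.5, [-1, -3, 0], [0, 1.5, 0]], [8.5, [-1, -4, 0], [0, 0, 0]], [8.5, [0, -4, 0], [0, 0, 0]], [8.5, [0, 0, 0], [0, 0, 0]], [8.5, [0, 0, 0], [0, 0, 0]]]}}

```text
time_s: 34.45
tool_pos: [0.4599, -0.1602, 0.3332]
orientation: [0.007, 0.997, 0.002, 0.078]
force: [-0.7, -0.4, 0.3]
grip_width: 0.0848
```

```bash
sed -i 's/+.083/+.055/g' ov.py; python3 look.py w18.png .055; python3 ov.py w19.png
```

```text
tcp [ 0.4599 -0.1602  0.3332] yaw 0.27574304580344994 zax [ 0.1549 -0.0133 -0.9878] [-0.7398 -0.3747  0.2773] 0.08479987189282905
fish 0.96 [210.6, 78.9] 622.4 -103.4 [ 42. 111.] -0.6
fish 0.94 [48.8, 96.8] 625.6 182.4 [ 69. 112.] -1.8
fish 0.76 [149.6, 85.3] 623.5 -7.9 [ 51. 111.] -1.4
top 0.73 [247.2, 152.7] 621.5 -3.7 [114.  42.] 3.1
top 0.72 [274.6, 154.2] 621.4 -99.7 [ 40. 109.] -1.6
top 0.63 [185.8, 152.4] 623.1 194.6 [ 49. 115.] -2.9
```

View pics/w19.png

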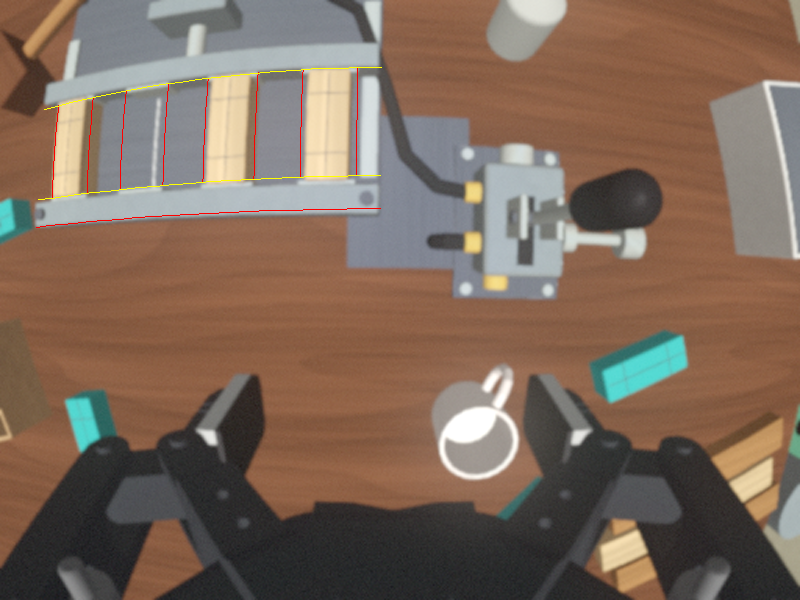

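The view shows the jaw closed on all three blanks, which touch the fence pads; the model lines for a 110 mm gap match. The lever is upright at (615,198) and the knob is still out at (630,243).

```bash
cat > e.py <<'E'
from h import *
plan([((.5145,-.455,.335),yawR(-90),0),((.5145,-.455,.11),yawR(-90),0)],step=6)
E
python3 e.py
```

```text
->  [ 0.5145 -0.455   0.335 ]
[0, [0.59, 3.27, 0.11], [-0.7, -0.8, 10.0]]
[0, [1.15, 3.12, 0.14], [-0.7, -0.8, 10.0]]
[0, [1.68, 2.87, 0.16], [-0.7, -0.8, 10.0]]
[0, [2.15, 2.53, 0.16], [-0.7, -0.8, 10.0]]
[0, [2.56, 2.12, 0.16], [-0.7, -0.8, 10.0]]
[0, [2.89, 1.64, 0.14], [-0.7, -0.8, 10.0]]
[0, [3.13, 1.11, 0.11], [-0.7, -0.8, 10.0]]
[0, [3.28, 0.55, 0.08], [-0.7, -0.8, 10.0]]
[0, [3.33, -0.03, 0.03], [-0.7, -0.8, 10.0]]
->  [ 0.5145 -0.455   0.11  ]
[0, [0.0, 0.0, 5.63], [0.0, 0.0, 0.0]]
[0, [0.0, 0.0, 5.63], [0.0, 0.0, 0.0]]
[0, [0.0, 0.0, 5.63], [0.0, 0.0, 0.0]]
[0, [0.0, 0.0, 5.63], [0.0, 0.0, 0.0]]
```

>>> {"method": "servo_tool", "body": {"deltas": [[0, [0.6, 3.3, 0], [-0.7, -0.8, 10]], [0, [1.1, 3.1, 0], [-0.7, -0.8, 10]], [0, [1.7, 2.9, 0], [-0.7, -0.8, 10]], [0, [2.1, 2.5, 0], [-0.7, -0.8, 10]], [0, [2.6, 2.1, 0], [-0.7, -0.8, 10]]]}}

```text
time_s: 35.33
tool_pos: [0.4878, -0.3296, 0.3403]
orientation: [0.002, 0.899, -0.436, 0.037]
force: [0.9, 0.3, -0.7]
grip_width: 0.0002
```

>>> {"method": "servo_tool", "body": {"deltas": [[0, [2.9, 1.6, 0.1], [-0.7, -0.8, 10]], [0, [3.1, 1.1, 0.1], [-0.7, -0.8, 10]], [0, [3.3, 0.6, 0.1], [-0.7, -0.8, 10]], [0, [3.3, 0, 0], [-0.7, -0.8, 10]], [0, [0, 0, 0], [0, 0, 0]]]}}

```text
time_s: 35.95
tool_pos: [0.5035, -0.4733, 0.3372]
orientation: [-0.001, -0.684, 0.73, 0.002]
force: [-0.1, 0.5, 0.7]
grip_width: -0.0001
```

```bash
python3 tgt.py .5145 -.455 .11 -90 0 6
```

```text
[ 0.5035 -0.4733  0.3372] [-0.1  0.5  0.7] -0.00012212326744622648 yaw -93.7 [-0.004  0.002 -1.   ]
->  [ 0.5145 -0.455   0.11  ]
[0.0, [-0.46, -0.27, 5.68], [0.1, 0.0, -0.9]]
[0.0, [-0.46, -0.27, 5.68], [0.1, 0.0, -0.9]]
[0.0, [-0.46, -0.27, 5.68], [0.1, 0.0, -0.9]]
[0.0, [-0.46, -0.27, 5.68], [0.1, 0.0, -0.9]]
```

>>> {"method": "servo_tool", "body": {"deltas": [[0, [0, -0.3, 5.7], [0, 0, -0.9]], [0, [0, -0.3, 5.7], [0, 0, -0.9]], [0, [0, -0.3, 5.7], [0, 0, -0.9]], [0, [0, -0.3, 5.6], [0, 0, -0.9]], [0, [0, 0, 4.5], [0, 0, 0]]]}}

```text
time_s: 36.58
tool_pos: [0.5209, -0.4753, 0.065]
orientation: [-0.001, 0.709, -0.705, 0.005]
force: [0.8, -0.8, -0.9]
grip_width: -0.0002
```

>>> {"method": "servo_tool", "body": {"deltas": [[0, [0, 0, 0], [0, 0, 0]]]}}

```text
time_s: 36.7
tool_pos: [0.5174, -0.4715, 0.0595]
orientation: [-0.001, 0.71, -0.704, -0.001]
force: [0.3, 0.2, 0.2]
grip_width: -0.0002
```

```bash
python3 tgt.py .5145 -.44 .047 -90 0 6
```

```text
[ 0.5174 -0.4715  0.0595] [0.3 0.2 0.2] -0.00019732623321851354 yaw -89.5 [ 0.001  0.003 -1.   ]
->  [ 0.5145 -0.44    0.047 ]
[0.0, [-3.15, 0.26, 1.26], [0.0, 0.2, 0.5]]
```

>>> {"method": "servo_tool", "body": {"deltas": [[0, [-1.5, 0.3, 1.2], [0, 0, 0]], [0, [-1.5, 0, 0], [0, 0, 0]], [0, [-1.5, 0, 0], [0, 0, 0]]]}}

```text
time_s: 37.08
tool_pos: [0.5176, -0.429, 0.0545]
orientation: [-0.002, 0.71, -0.704, 0.005]
force: [1.5, 0.3, 0.7]
grip_width: -0.0003
```

>>> {"method": "servo_tool", "body": {"deltas": [[0, [-2, 0, 0], [0, 0, 0]]]}}

```text
time_s: 37.2
tool_pos: [0.5173, -0.4187, 0.0565]
orientation: [0.003, 0.709, -0.705, 0.013]
force: [3.1, -25.2, -16.2]
grip_width: -0.0
```

>>> {"method": "servo_tool", "body": {"deltas": [[0, [-2, 0, 0], [0, 0, 0]]]}}

```text
time_s: 37.33
tool_pos: [0.5164, -0.4094, 0.0582]
orientation: [0.007, 0.707, -0.707, 0.022]
force: [2.0, -10.8, -7.3]
grip_width: -0.0
```

>>> {"method": "servo_tool", "body": {"deltas": [[0, [-1.5, 0, 0.4], [0, 0, 0]]]}}

```text
time_s: 37.45
tool_pos: [0.5171, -0.399, 0.0567]
orientation: [-0.008, -0.706, 0.707, -0.026]
force: [0.9, -1.4, 0.9]
grip_width: 0.0
```

>>> {"method": "servo_tool", "body": {"deltas": [[0, [-1.5, 0, 0.3], [0, 0, 0]]]}}

```text
time_s: 37.58
tool_pos: [0.5172, -0.3978, 0.0574]
orientation: [-0.013, -0.705, 0.709, -0.036]
force: [0.2, -27.3, -7.0]
grip_width: -0.0002
```

>>> {"method": "servo_tool", "body": {"deltas": [[0, [-1.8, 0, 0.2], [0, 0, 0]]]}}

```text
time_s: 37.7
tool_pos: [0.5171, -0.398, 0.0582]
orientation: [-0.019, -0.702, 0.711, -0.05]
force: [5.4, -30.3, -17.6]
grip_width: -0.0
```

>>> {"method": "servo_tool", "body": {"deltas": [[0, [2.5, 0, 0], [0, 2, 0]], [0, [3, 0, 0], [0, 2, 0]], [0, [2, 0, -4], [0, 2, 0]], [0, [0, 0, -5], [0, 0, 0]], [0, [-1, 0, -5], [0, 0, 0]]]}}

```text
time_s: 38.33
tool_pos: [0.5082, -0.4357, 0.2052]
orientation: [-0.057, -0.697, 0.709, -0.085]
force: [1.5, -0.0, -0.7]
grip_width: 0.0001
```

>>> {"method": "servo_tool", "body": {"deltas": [[0, [-1, 0, -5], [0, 0, 0]], [0, [0, 0, -3], [0, 0, 0]], [0, [0, 0, 0], [0, 0, 0]], [0, [0, 0, 0], [0, 0, 0]]]}}

```text
time_s: 38.83
tool_pos: [0.511, -0.4036, 0.2915]
orientation: [-0.054, -0.7, 0.706, -0.09]
force: [0.1, -0.4, -1.1]
grip_width: 0.0002
```

```bash
python3 look.py w20.png .055; cat > e.py <<'E'
from h import *
im=cv2.imread('pics/w20.png');f=grab('top','t2.png');t=cv2.imread('pics/t2.png')[100:250,150:410]
w=cv2.resize(im[150:384,150:400],None,fx=1.5,fy=1.5)
t=cv2.resize(t,None,fx=w.shape[0]/t.shape[0]*.7,fy=w.shape[0]/t.shape[0]*.7,interpolation=cv2.INTER_CUBIC)
c=np.zeros((w.shape[0],w.shape[1]+t.shape[1],3),np.uint8);c[:,:w.shape[1]]=w;c[:t.shape[0],w.shape[1]:]=t
cv2.imwrite('pics/fin.png',c[:, :800]);print(c.shape)
g=eyes.grab_frame('wrist')
for k in (-.375,-.400): print(k,(proj(g,(.5145,k-.012,.078),True)-150)*1.5,(proj(g,(.5145,k+.012,.078),True)-150)*1.5)
E
python3 e.py
```

```text
tcp [ 0.511  -0.4036  0.2915] yaw -90.82218975365475 zax [ 0.0496 -0.2027 -0.978 ] [ 0.0869 -0.4203 -1.0636] 0.00023535733590770695
top 0.87 [276.0, 153.5] 621.4 -101.5 [ 44. 109.] -1.1
top 0.57 [186.2, 156.0] 623.3 195.0 [ 43. 109.] -0.1
(351, 801, 3)
-0.375 [160.80065407  98.94280474] [160.88209942 127.14328267]
-0.4 [160.69045701  68.96178057] [160.79674675  97.75386421]
```

View pics/fin.png

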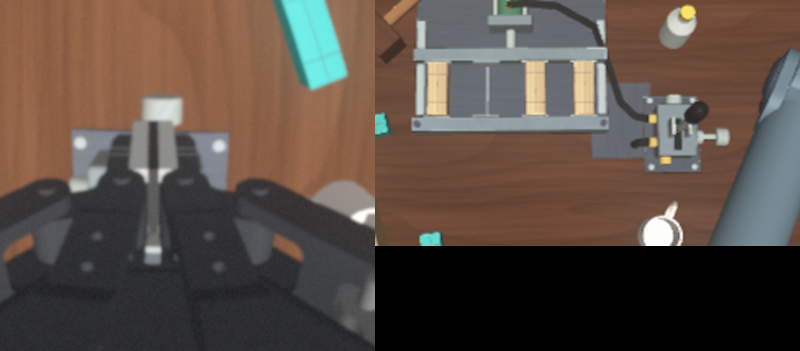

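Final view: the knob's outer top rim is at about row 99, the home prediction (69 would mean out). The lever is upright, and the jaw is shut on the three blanks. The mug and bottle have not moved, and the gripper is clear.

```bash
python3 -c "
from h import *
print(workorder.hand_in()); print(r.get_obs()['time_s'])"
```

```text
the job is handed in; nothing more can be done
None
the job is handed in; nothing more can be done
```

The clamp is set up and the job is handed in, at about 39 s on the robot's clock. I pulled the lock knob out 25 mm and pushed the lever into float, and it stayed there with the jaw open. Then I laid the three pale blanks in stations 0, 1 and 3. Only three were on the bench; the other four blank-shaped pieces were turquoise look-alikes, which I left alone. I pulled the lever back upright and pushed the knob home, where it stopped hard at about 30 N.

**Last checks:**
- **Grip:** after I pulled the lever back, the wrist picture matched the model for a 110 mm gap, so the jaw was holding all three blanks against the fence. They were square within about 2° in that picture.
- **Centring:** blanks 0 and 1 were within about 1 mm of the pads' centres just before release. The blank in station 3 was moved about 5 mm to centre it and not measured as closely again.
- **Lever and knob:** the lever was upright. The knob's rim was where it should be when home, though the fingers hid part of it in the last wrist picture.
- **Other things:** the mug and glue bottle had not visibly moved; only part of the mallet showed in the last pictures. The gripper was touching nothing.

**What disagreed:**
- My first estimate of the clamp's x was about 1 cm too large, and an overlay on a closer picture corrected it.
- The last network pass on the top picture found only two of the three gripped blanks, but all three are plain in that picture.

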